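# Clear the games board and rebuild the slat tower

### The arm

A 6-joint arm with a two-finger parallel gripper is mounted at the origin on the work surface. World frame = base frame: x ahead of the robot, y to its left, z up, the work surface at z = 0. Lengths are in mm, angles in rad, forces in N, time in s.
With the tool pointing down it reaches from about 400 to 925 mm from the base axis. Payload 12.5 kg.
Tool frame: the origin (TCP) lies between the finger pads; the fingertips stand env.tip_extent ahead of it and the grasp point (between the pads) lies 11 mm behind it (env.tip_extent is the distance from the TCP to the fingertips, in mm); z points along the fingers, y is the line along which they close (so a half turn about z gives the same grasp; the last joint's range is limited). The gripper opens to 95 mm and grips with 3 to 60 N. Pads are 20 mm wide; open, the fingers measure 119 mm over their backs; the gripper's body (75 mm by 180 mm) begins 59 mm behind the grasp point.
Start: joints at [1.099, 0.491, 1.559, -0, 1.092, -0.106], TCP at [223.545, 583.673, 222.661] pointing down, gripper open.
Joint ranges: [-3.1, 3.1], [-0.84, 2.19], [0.05, 2.79], [-1.13, 4.28], [0.06, 2.93], [-2.69, 2.69]. Speed limits (rad/s): [2.22, 2.22, 2.79, 3.14, 3.14, 3.14].

### API

Orientations are given as [roll, pitch, yaw] about the fixed x, y, z axes, in that order (R = Rz(yaw) Ry(pitch) Rx(roll)).
In Python, from cell import env gives the robot as it stands.
- The arm moves only by the tool carry_out, never from a script. Its argument "motion" is a list of rows, each a list of 5 numbers: the shift along the tool's x, y, z in mm, then the turn about the tool's z in degrees, then the closure, from 0 (fully open) to 1 (shut). A call has 1 to 12 rows; each row shifts and turns the commanded pose from where the row before left it, along the tool's axes as they then stand; what a row does not reach is not made up. A row lasts 1/10 s, in which the tool goes at most 50 mm and 8.59 degrees, less where a joint would pass 70% of its speed; a pose out of reach is approached as far as the arm can. A call with a gripper value outside its range is refused whole. The fingers move at their own pace and stop on an object; the grip force is fixed at half the most. Time passes only in rows, so rows that do not move let the fingers close. It gives the time, the measured TCP pose, the force, the opening and the grip force at its end, in the units of the state.
- env.state(): the state, without advancing time (a new reading comes with each control period).
- env.read_camera(name): name is "side" or "top" or "wrist"; returns a dict with "color" (400x640x3 uint8, red, green, blue), "K" (3x3 intrinsics, pixels), "R" (3x3) and "t" (3): a world point X has camera coordinates R X + t; the wrist camera has in their place "hand_eye" (4x4, takes a point from camera to tool coordinates, whose origin is the TCP and whose axes are the flange's). Camera axes: x right, y down, z forward; pixel columns grow to the right and rows downward; lengths in mm; the calibration is good to about 2 mm. The wrist camera is an equidistant fisheye: a pixel r from the principal point sees the ray r / f radians off the axis. A picture is of the moment at which its call begins: read the wrist's pose just before it. There is no depth.
- env.job_done(): hands the job in; it is judged then, once.
The state is a dict: "t": time; "joints": joint angles; "qvel": joint speeds; "tau": joint torques, N m; "eef_pos": TCP position; "tcp_rot": TCP orientation; "ft_force": force on the tool from outside, world axes, zero at the start; "moment": the same for the moment, N m; "opening": opening from 0.0 (shut) to 1.0 (fully open); "grip_force": force on a finger pad.
Only numpy, scipy, OpenCV 4.12 (cv2) and the standard library are available. Lean on these libraries where they do the work, as an engineer would, in place of code of your own. Each camera call takes 0.05 s, during which the arm holds its last target. There are 200 camera calls.

### The job

Get the raised games board ready for the next round: slide the white tray about half-way out from under the board, wipe every bottle cap off the board into it with the wooden scraper block (not with the fingers), then slide the tray, caps inside, fully home under the board. Put the scraper back on the cork mat, and build all the wooden slats into a tower in the middle of the cleared board: two side by side to a layer with a slat-width or a little more between them, the lowest pair parallel to the side rails, each layer crossing the one below, an odd last one on top. Leave the bottle and the paper cup where they are.

Things in the scene. Friction and masses are not known exactly. Their poses are not given: they have to be found in the camera images.
- riser: Fixed plywood games board, 200 (x) x 210 (y) mm, origin on the table under its centre. Deck top 62 mm, underside 50 mm up; 8 mm high rails along both x edges, 180 mm apart; y ends open. Under it a tray slot 172 wide, 50 high, open at -y, closed by a back panel (inner face at y = +99 mm). The tray slides out along -y, in along +y.
- tray: Loose white plastic tray, 160 (x) x 190 (y) x 40 mm high, walls 4 mm, 0.4 kg, on the table in the slot. Origin: centre of underside; fully home it is at y = +4 mm in the board's frame. A fin handle stands out on its -y side: 14 mm thick (x), tray y -113 to -155 mm, 12 to 52 mm above the table, always outside the overhang; pinch it across x from above.
- scraper: Loose wooden scraper block 100 mm (x) by 30 mm (y) by 44 mm (z) with black rubber edges, origin at its centre, starting upright on the cork mat; about 0.12 kg. Either way up or on its side it wipes as well.
- cork_mat: Fixed cork mat, 170 by 140 mm, 3 mm thick, origin at the centre of its underside: the scraper's place.
- slat0: Wooden slat 90 mm (x, its length) by 24 mm (y) by 16 mm (z), origin at its centre, starting flat on a fixed grey felt mat 3 mm thick. All slats are alike; 4 to 6 are present.
- slat1: Wooden slat 90 mm (x, its length) by 24 mm (y) by 16 mm (z), origin at its centre, starting flat on a fixed grey felt mat 3 mm thick. All slats are alike; 4 to 6 are present.
- slat2: Wooden slat 90 mm (x, its length) by 24 mm (y) by 16 mm (z), origin at its centre, starting flat on a fixed grey felt mat 3 mm thick. All slats are alike; 4 to 6 are present.
- slat3: Wooden slat 90 mm (x, its length) by 24 mm (y) by 16 mm (z), origin at its centre, starting flat on a fixed grey felt mat 3 mm thick. All slats are alike; 4 to 6 are present.
- slat4: Wooden slat 90 mm (x, its length) by 24 mm (y) by 16 mm (z), origin at its centre, starting flat on a fixed grey felt mat 3 mm thick. All slats are alike; 4 to 6 are present.
- slat5: Wooden slat 90 mm (x, its length) by 24 mm (y) by 16 mm (z), origin at its centre, starting flat on a fixed grey felt mat 3 mm thick. All slats are alike; 4 to 6 are present.
- cap0: Steel bottle cap, a disc 28 mm across and 7 mm high, axis z, origin at its centre, starting on the board's deck. 3 to 5 are present.
- cap1: Steel bottle cap, a disc 28 mm across and 7 mm high, axis z, origin at its centre, starting on the board's deck. 3 to 5 are present.
- cap2: Steel bottle cap, a disc 28 mm across and 7 mm high, axis z, origin at its centre, starting on the board's deck. 3 to 5 are present.
- cap3: Steel bottle cap, a disc 28 mm across and 7 mm high, axis z, origin at its centre, starting on the board's deck. 3 to 5 are present.
- cap4: Steel bottle cap, a disc 28 mm across and 7 mm high, axis z, origin at its centre, starting on the board's deck. 3 to 5 are present.
- bottle: Amber glass bottle, 60 mm across and 210 mm tall, standing; origin at the centre of its underside. A bystander.
- cup: White paper cup, 76 mm across and 95 mm tall, standing; origin at the centre of its underside. A bystander.

How it is judged (in metres and radians):
On the way, in this order (a step that is already met when the one before it is completed fails the run):
1. the tray is drawn at least 60 mm out from under the board, still standing on the table (y of tray in the frame of riser below -0.056 m and height (world z) of tray below 0.01 m), for 0.2 s.
2. the scraper pushes a cap ((contact force between scraper and cap0 above 0.02 N or contact force between scraper and cap1 above 0.02 N or contact force between scraper and cap2 above 0.02 N or contact force between scraper and cap3 above 0.02 N or contact force between scraper and cap4 above 0.02 N)).
3. every cap lies in the drawn-out tray (x of cap0 in the frame of tray between -0.08 and 0.08 m and y of cap0 in the frame of tray between -0.095 and 0.095 m and z of cap0 in the frame of tray between 0 and 0.045 m and x of cap1 in the frame of tray between -0.08 and 0.08 m and y of cap1 in the frame of tray between -0.095 and 0.095 m and z of cap1 in the frame of tray between 0 and 0.045 m and x of cap2 in the frame of tray between -0.08 and 0.08 m and y of cap2 in the frame of tray between -0.095 and 0.095 m and z of cap2 in the frame of tray between 0 and 0.045 m and x of cap3 in the frame of tray between -0.08 and 0.08 m and y of cap3 in the frame of tray between -0.095 and 0.095 m and z of cap3 in the frame of tray between 0 and 0.045 m and x of cap4 in the frame of tray between -0.08 and 0.08 m and y of cap4 in the frame of tray between -0.095 and 0.095 m and z of cap4 in the frame of tray between 0 and 0.045 m and y of tray in the frame of riser below -0.03 m), for 0.2 s.
4. the tray is fully home with every cap in it (y of tray in the frame of riser above -0.008 m and height (world z) of tray below 0.006 m and angle between the y axis of tray and the y axis of riser, either way round below 0.08 rad and x of cap0 in the frame of tray between -0.08 and 0.08 m and y of cap0 in the frame of tray between -0.095 and 0.095 m and z of cap0 in the frame of tray between 0 and 0.045 m and x of cap1 in the frame of tray between -0.08 and 0.08 m and y of cap1 in the frame of tray between -0.095 and 0.095 m and z of cap1 in the frame of tray between 0 and 0.045 m and x of cap2 in the frame of tray between -0.08 and 0.08 m and y of cap2 in the frame of tray between -0.095 and 0.095 m and z of cap2 in the frame of tray between 0 and 0.045 m and x of cap3 in the frame of tray between -0.08 and 0.08 m and y of cap3 in the frame of tray between -0.095 and 0.095 m and z of cap3 in the frame of tray between 0 and 0.045 m and x of cap4 in the frame of tray between -0.08 and 0.08 m and y of cap4 in the frame of tray between -0.095 and 0.095 m and z of cap4 in the frame of tray between 0 and 0.045 m), for 0.2 s.
At the end, for the whole second after the job is handed in: Tray within 12 mm of home, all caps in it; scraper on the mat (within 65 mm of centre); each slat in an alternating layer (lowest along the rails, 0.2 rad), 18-42 mm either side of the board's middle (third layer: 0-42), ends centred within 18 mm; only the top layer may be single; all at rest (all of step 4 and horizontal distance between scraper and cork_mat below 0.065 m and height (world z) of scraper below 0.035 m and linear speed of each of scraper, slat0, slat1, slat2, slat3, slat4, slat5 below 0.02 m/s and (((x of slat0 in the frame of riser between 0.018 and 0.042 m or x of slat0 in the frame of riser between -0.042 and -0.018 m) and y of slat0 in the frame of riser between -0.018 and 0.018 m and z of slat0 in the frame of riser between 0.065 and 0.075 m and angle between the x axis of slat0 and the y axis of riser, either way round below 0.2 rad and (z of slat1 in the frame of riser between 0.065 and 0.075 m or z of slat2 in the frame of riser between 0.065 and 0.075 m or z of slat3 in the frame of riser between 0.065 and 0.075 m or z of slat4 in the frame of riser between 0.065 and 0.075 m or z of slat5 in the frame of riser between 0.065 and 0.075 m or z of each of slat1, slat2, slat3, slat4, slat5 in the frame of riser below 0.078 m)) or ((y of slat0 in the frame of riser between 0.018 and 0.042 m or y of slat0 in the frame of riser between -0.042 and -0.018 m) and x of slat0 in the frame of riser between -0.018 and 0.018 m and z of slat0 in the frame of riser between 0.081 and 0.091 m and angle between the x axis of slat0 and the x axis of riser, either way round below 0.2 rad and (z of slat1 in the frame of riser between 0.081 and 0.091 m or z of slat2 in the frame of riser between 0.081 and 0.091 m or z of slat3 in the frame of riser between 0.081 and 0.091 m or z of slat4 in the frame of riser between 0.081 and 0.091 m or z of slat5 in the frame of riser between 0.081 and 0.091 m or z of each of slat1, slat2, slat3, slat4, slat5 in the frame of riser below 0.094 m)) or (x of slat0 in the frame of riser between -0.042 and 0.042 m and y of slat0 in the frame of riser between -0.018 and 0.018 m and z of slat0 in the frame of riser between 0.097 and 0.107 m and angle between the x axis of slat0 and the y axis of riser, either way round below 0.2 rad)) and (((x of slat1 in the frame of riser between 0.018 and 0.042 m or x of slat1 in the frame of riser between -0.042 and -0.018 m) and y of slat1 in the frame of riser between -0.018 and 0.018 m and z of slat1 in the frame of riser between 0.065 and 0.075 m and angle between the x axis of slat1 and the y axis of riser, either way round below 0.2 rad and (z of slat0 in the frame of riser between 0.065 and 0.075 m or z of slat2 in the frame of riser between 0.065 and 0.075 m or z of slat3 in the frame of riser between 0.065 and 0.075 m or z of slat4 in the frame of riser between 0.065 and 0.075 m or z of slat5 in the frame of riser between 0.065 and 0.075 m or z of each of slat0, slat2, slat3, slat4, slat5 in the frame of riser below 0.078 m)) or ((y of slat1 in the frame of riser between 0.018 and 0.042 m or y of slat1 in the frame of riser between -0.042 and -0.018 m) and x of slat1 in the frame of riser between -0.018 and 0.018 m and z of slat1 in the frame of riser between 0.081 and 0.091 m and angle between the x axis of slat1 and the x axis of riser, either way round below 0.2 rad and (z of slat0 in the frame of riser between 0.081 and 0.091 m or z of slat2 in the frame of riser between 0.081 and 0.091 m or z of slat3 in the frame of riser between 0.081 and 0.091 m or z of slat4 in the frame of riser between 0.081 and 0.091 m or z of slat5 in the frame of riser between 0.081 and 0.091 m or z of each of slat0, slat2, slat3, slat4, slat5 in the frame of riser below 0.094 m)) or (x of slat1 in the frame of riser between -0.042 and 0.042 m and y of slat1 in the frame of riser between -0.018 and 0.018 m and z of slat1 in the frame of riser between 0.097 and 0.107 m and angle between the x axis of slat1 and the y axis of riser, either way round below 0.2 rad)) and (((x of slat2 in the frame of riser between 0.018 and 0.042 m or x of slat2 in the frame of riser between -0.042 and -0.018 m) and y of slat2 in the frame of riser between -0.018 and 0.018 m and z of slat2 in the frame of riser between 0.065 and 0.075 m and angle between the x axis of slat2 and the y axis of riser, either way round below 0.2 rad and (z of slat0 in the frame of riser between 0.065 and 0.075 m or z of slat1 in the frame of riser between 0.065 and 0.075 m or z of slat3 in the frame of riser between 0.065 and 0.075 m or z of slat4 in the frame of riser between 0.065 and 0.075 m or z of slat5 in the frame of riser between 0.065 and 0.075 m or z of each of slat0, slat1, slat3, slat4, slat5 in the frame of riser below 0.078 m)) or ((y of slat2 in the frame of riser between 0.018 and 0.042 m or y of slat2 in the frame of riser between -0.042 and -0.018 m) and x of slat2 in the frame of riser between -0.018 and 0.018 m and z of slat2 in the frame of riser between 0.081 and 0.091 m and angle between the x axis of slat2 and the x axis of riser, either way round below 0.2 rad and (z of slat0 in the frame of riser between 0.081 and 0.091 m or z of slat1 in the frame of riser between 0.081 and 0.091 m or z of slat3 in the frame of riser between 0.081 and 0.091 m or z of slat4 in the frame of riser between 0.081 and 0.091 m or z of slat5 in the frame of riser between 0.081 and 0.091 m or z of each of slat0, slat1, slat3, slat4, slat5 in the frame of riser below 0.094 m)) or (x of slat2 in the frame of riser between -0.042 and 0.042 m and y of slat2 in the frame of riser between -0.018 and 0.018 m and z of slat2 in the frame of riser between 0.097 and 0.107 m and angle between the x axis of slat2 and the y axis of riser, either way round below 0.2 rad)) and (((x of slat3 in the frame of riser between 0.018 and 0.042 m or x of slat3 in the frame of riser between -0.042 and -0.018 m) and y of slat3 in the frame of riser between -0.018 and 0.018 m and z of slat3 in the frame of riser between 0.065 and 0.075 m and angle between the x axis of slat3 and the y axis of riser, either way round below 0.2 rad and (z of slat0 in the frame of riser between 0.065 and 0.075 m or z of slat1 in the frame of riser between 0.065 and 0.075 m or z of slat2 in the frame of riser between 0.065 and 0.075 m or z of slat4 in the frame of riser between 0.065 and 0.075 m or z of slat5 in the frame of riser between 0.065 and 0.075 m or z of each of slat0, slat1, slat2, slat4, slat5 in the frame of riser below 0.078 m)) or ((y of slat3 in the frame of riser between 0.018 and 0.042 m or y of slat3 in the frame of riser between -0.042 and -0.018 m) and x of slat3 in the frame of riser between -0.018 and 0.018 m and z of slat3 in the frame of riser between 0.081 and 0.091 m and angle between the x axis of slat3 and the x axis of riser, either way round below 0.2 rad and (z of slat0 in the frame of riser between 0.081 and 0.091 m or z of slat1 in the frame of riser between 0.081 and 0.091 m or z of slat2 in the frame of riser between 0.081 and 0.091 m or z of slat4 in the frame of riser between 0.081 and 0.091 m or z of slat5 in the frame of riser between 0.081 and 0.091 m or z of each of slat0, slat1, slat2, slat4, slat5 in the frame of riser below 0.094 m)) or (x of slat3 in the frame of riser between -0.042 and 0.042 m and y of slat3 in the frame of riser between -0.018 and 0.018 m and z of slat3 in the frame of riser between 0.097 and 0.107 m and angle between the x axis of slat3 and the y axis of riser, either way round below 0.2 rad)) and (((x of slat4 in the frame of riser between 0.018 and 0.042 m or x of slat4 in the frame of riser between -0.042 and -0.018 m) and y of slat4 in the frame of riser between -0.018 and 0.018 m and z of slat4 in the frame of riser between 0.065 and 0.075 m and angle between the x axis of slat4 and the y axis of riser, either way round below 0.2 rad and (z of slat0 in the frame of riser between 0.065 and 0.075 m or z of slat1 in the frame of riser between 0.065 and 0.075 m or z of slat2 in the frame of riser between 0.065 and 0.075 m or z of slat3 in the frame of riser between 0.065 and 0.075 m or z of slat5 in the frame of riser between 0.065 and 0.075 m or z of each of slat0, slat1, slat2, slat3, slat5 in the frame of riser below 0.078 m)) or ((y of slat4 in the frame of riser between 0.018 and 0.042 m or y of slat4 in the frame of riser between -0.042 and -0.018 m) and x of slat4 in the frame of riser between -0.018 and 0.018 m and z of slat4 in the frame of riser between 0.081 and 0.091 m and angle between the x axis of slat4 and the x axis of riser, either way round below 0.2 rad and (z of slat0 in the frame of riser between 0.081 and 0.091 m or z of slat1 in the frame of riser between 0.081 and 0.091 m or z of slat2 in the frame of riser between 0.081 and 0.091 m or z of slat3 in the frame of riser between 0.081 and 0.091 m or z of slat5 in the frame of riser between 0.081 and 0.091 m or z of each of slat0, slat1, slat2, slat3, slat5 in the frame of riser below 0.094 m)) or (x of slat4 in the frame of riser between -0.042 and 0.042 m and y of slat4 in the frame of riser between -0.018 and 0.018 m and z of slat4 in the frame of riser between 0.097 and 0.107 m and angle between the x axis of slat4 and the y axis of riser, either way round below 0.2 rad)) and (((x of slat5 in the frame of riser between 0.018 and 0.042 m or x of slat5 in the frame of riser between -0.042 and -0.018 m) and y of slat5 in the frame of riser between -0.018 and 0.018 m and z of slat5 in the frame of riser between 0.065 and 0.075 m and angle between the x axis of slat5 and the y axis of riser, either way round below 0.2 rad and (z of slat0 in the frame of riser between 0.065 and 0.075 m or z of slat1 in the frame of riser between 0.065 and 0.075 m or z of slat2 in the frame of riser between 0.065 and 0.075 m or z of slat3 in the frame of riser between 0.065 and 0.075 m or z of slat4 in the frame of riser between 0.065 and 0.075 m or z of each of slat0, slat1, slat2, slat3, slat4 in the frame of riser below 0.078 m)) or ((y of slat5 in the frame of riser between 0.018 and 0.042 m or y of slat5 in the frame of riser between -0.042 and -0.018 m) and x of slat5 in the frame of riser between -0.018 and 0.018 m and z of slat5 in the frame of riser between 0.081 and 0.091 m and angle between the x axis of slat5 and the x axis of riser, either way round below 0.2 rad and (z of slat0 in the frame of riser between 0.081 and 0.091 m or z of slat1 in the frame of riser between 0.081 and 0.091 m or z of slat2 in the frame of riser between 0.081 and 0.091 m or z of slat3 in the frame of riser between 0.081 and 0.091 m or z of slat4 in the frame of riser between 0.081 and 0.091 m or z of each of slat0, slat1, slat2, slat3, slat4 in the frame of riser below 0.094 m)) or (x of slat5 in the frame of riser between -0.042 and 0.042 m and y of slat5 in the frame of riser between -0.018 and 0.018 m and z of slat5 in the frame of riser between 0.097 and 0.107 m and angle between the x axis of slat5 and the y axis of riser, either way round below 0.2 rad))); the robot touches nothing.
It fails at once if the bottle or the cup is pushed away or knocked over ((distance of bottle from where it was at the start of the episode above 0.03 m or angle between bottle's own z axis and vertical above 0.3 rad) or (distance of cup from where it was at the start of the episode above 0.03 m or angle between cup's own z axis and vertical above 0.3 rad)).
It fails at once if a cap on the deck is pushed or taken with the fingers ((contact force between the fingers and cap0 above 1 N and z of cap0 in the frame of riser between 0.06 and 0.075 m and x of cap0 in the frame of riser between -0.09 and 0.09 m and y of cap0 in the frame of riser between -0.095 and 0.1 m) or (contact force between the fingers and cap1 above 1 N and z of cap1 in the frame of riser between 0.06 and 0.075 m and x of cap1 in the frame of riser between -0.09 and 0.09 m and y of cap1 in the frame of riser between -0.095 and 0.1 m) or (contact force between the fingers and cap2 above 1 N and z of cap2 in the frame of riser between 0.06 and 0.075 m and x of cap2 in the frame of riser between -0.09 and 0.09 m and y of cap2 in the frame of riser between -0.095 and 0.1 m) or (contact force between the fingers and cap3 above 1 N and z of cap3 in the frame of riser between 0.06 and 0.075 m and x of cap3 in the frame of riser between -0.09 and 0.09 m and y of cap3 in the frame of riser between -0.095 and 0.1 m) or (contact force between the fingers and cap4 above 1 N and z of cap4 in the frame of riser between 0.06 and 0.075 m and x of cap4 in the frame of riser between -0.09 and 0.09 m and y of cap4 in the frame of riser between -0.095 and 0.1 m)).
Of slat0, slat1, slat2, slat3, slat4, slat5 only 4 to 6 are there at a start; the rules pass over those that are not, and their reading is None.
Of cap0, cap1, cap2, cap3, cap4 only 3 to 5 are there at a start; the rules pass over those that are not, and their reading is None.
At some moment in a run one of scraper, tray may be knocked a few centimetres aside while the robot is not near it.
Once in a run the grip may slacken for a moment while it holds something.
It also fails if it takes over 210 s, if anything falls off the work surface, if the arm or the gripper's body presses on something with over 40 N, if the wrist force passes 120 N, or if a joint passes its speed limit or range.

## Working session

There is one attempt and no reset: what is moved stays moved. The work goes in short steps, Python scripts to look and compute and a tool call to move; the robot and the scene stay as the last step left them, time stands still between calls to the robot, and variables do not carry over. Pictures are saved under pics/ and viewed, at most 14 in all, crops included, and the job is handed in when it is done.

Besides the shell and the picture viewer there is one more tool, called after "Request:" as a command line: name --pt "numbers of a row" for each row, then --argument value for the rest. carry_out: Moves the arm, as the interface text tells. Its arguments: {"type":"object","properties":{"motion":{"type":"array"}},"required":["motion"]}

```bash
ls; mkdir -p pics; cat > h.py <<'E'
import numpy as np, cv2
from cell import env
def ray(c,u,v):
    d=np.linalg.inv(c["K"])@np.array([u,v,1.0]); R=np.array(c["R"]);t=np.array(c["t"])
    return -R.T@t, R.T@d
def onz(c,u,v,z):
    o,d=ray(c,u,v); return o+d*(z-o[2])/d[2]
def proj(c,X):
    p=np.array(c["R"])@np.array(X,float)+np.array(c["t"]); q=c["K"]@p; return q[:2]/q[2]
E
python3 - <<'E'
from h import *
print(env.tip_extent, env.state())
for n in("top","side"):
    c=env.read_camera(n); cv2.imwrite(f"pics/{n}0.png",c["color"][:,:,::-1]); print(n,c["K"],c["R"],c["t"])
    np.savez(f"pics/{n}0.npz",**c)
E
```

```text
pics
8.0 {'t': 0.0, 'joints': array([ 1.09939250e+00,  4.91576306e-01,  1.55949567e+00, -2.08128888e-05,
        1.09169087e+00, -1.05610236e-01]), 'qvel': array([ 0.00057071, -0.00081501, -0.00114268,  0.00168282,  0.00096958,
       -0.00066246]), 'tau': array([ 1.35910912e-03, -6.12655520e+01, -2.58174598e+01,  6.92690816e-02,
        4.83010348e-02, -6.33441050e-05]), 'eef_pos': array([223.42921824, 583.42532433, 222.03542454]), 'tcp_rot': array([-3.14042703e+00, -1.04999723e-04,  2.77580861e+00]), 'ft_force': array([-0.24356662,  0.84523119, -0.47923526]), 'moment': array([0.01182392, 0.0346976 , 0.01847052]), 'grip_force': 0.0, 'opening': 0.9980332132220735}
top [[372.34321419   0.         323.85296735]
 [  0.         372.34321419 194.41259225]
 [  0.           0.           1.        ]] [[ 0.02736032 -0.99958271 -0.00926418]
 [-0.98961395 -0.02577677 -0.14142062]
 [ 0.14112281  0.01303727 -0.98990625]] [ -7.53387355 567.53579357 944.32290512]
side [[380.13258896   0.         316.62545205]
 [  0.         380.13258896 195.5233267 ]
 [  0.           0.           1.        ]] [[ 0.89868736 -0.4384387  -0.01151283]
 [-0.26272772 -0.51713484 -0.81458315]
 [ 0.35119109  0.73508031 -0.57993254]] [-523.06144116  208.07353497  814.28257869]
```

View pics/top0.png

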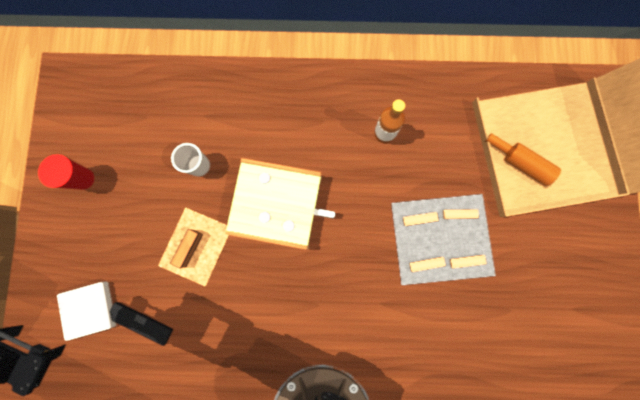

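View pics/side0.png

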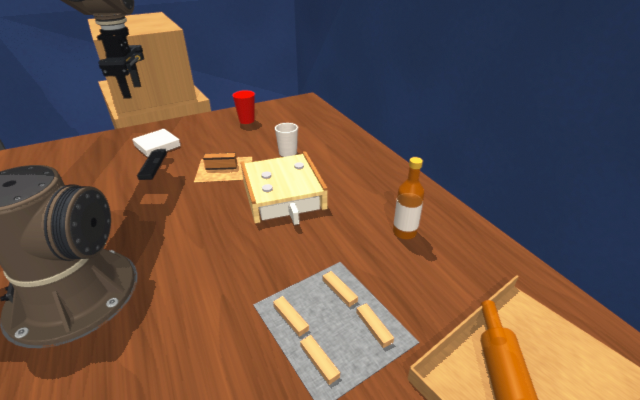

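The top view shows the board at about (275,203) with its handle at (325,213), caps at (265,178), (265,217) and (288,226), the scraper at (186,247), and four slats at (421,219), (462,214), (428,264) and (469,262). The bottle is at (388,130) and the cup at (190,160). The side view agrees: 3 caps and 4 slats.

```bash
cat >> h.py <<'E'
def blobs(mask,x0,y0,x1,y1,amin=20):
    m=np.zeros_like(mask);m[y0:y1,x0:x1]=mask[y0:y1,x0:x1]
    cs,_=cv2.findContours(m,cv2.RETR_EXTERNAL,cv2.CHAIN_APPROX_NONE)
    return [k for k in cs if cv2.contourArea(k)>=amin]
def rect(c,k,z):
    P=np.array([onz(c,u,v,z)[:2] for u,v in k.reshape(-1,2)],np.float32)
    (x,y),(w,h),a=cv2.minAreaRect(P)
    if w<h: w,h,a=h,w,a+90
    return np.round([x,y,w,h,(a+90)%180-90],1)   # angle of long axis deg
E
python3 - <<'E'
from h import *
c=env.read_camera("top"); im=c["color"]; hsv=cv2.cvtColor(im,cv2.COLOR_RGB2HSV)
for p in [(250,200),(265,178),(265,217),(245,165),(186,247),(180,245),(195,220),(325,213),(421,219),(440,240),(265,163),(350,250),(230,205),(319,195)]:
    print(p,hsv[p[1],p[0]])
H,S,V=cv2.split(hsv)
def show(n,m,box,z,amin=20):
    for k in blobs((m*255).astype(np.uint8),*box,amin): print(n,cv2.contourArea(k),cv2.boundingRect(k),rect(c,k,z))
show("slat",(S>70)&(V>180),(395,195,495,285),19)
show("deck",(S<160)&(V>190)&(H>12),(215,150,325,255),62,300)
show("hand",(S<60)&(V>140),(312,195,345,225),52)
show("cap",(S<50)&(V>120),(225,158,318,245),69,5)
E
python3 - <<'E'
import cv2
a=cv2.imread('pics/top0.png')[145:290,150:350];cv2.imwrite('pics/c0.png',cv2.resize(a,None,fx=4,fy=4,interpolation=cv2.INTER_NEAREST))
E
```

```text
(250, 200) [ 30  29 255]
(265, 178) [ 20   3 254]
(265, 217) [ 15   2 254]
(245, 165) [ 30  31 255]
(186, 247) [ 17 151 251]
(180, 245) [ 14 156 238]
(195, 220) [ 25  96 255]
(325, 213) [  0   0 255]
(421, 219) [ 26  73 255]
(440, 240) [ 20  18 209]
(265, 163) [ 18 145 253]
(350, 250) [ 11 177 177]
(230, 205) [ 12 163 175]
(319, 195) [ 11 184 119]
slat 32.5 (431, 281, 19, 4) [ 346.6 -301.    46.7    7.6  -88.4]
slat 309.5 (409, 257, 37, 15) [ 393.4 -267.7   93.6   26.6  -78.3]
slat 308.0 (450, 255, 36, 13) [ 403.8 -374.2   93.2   26.1  -81.4]
slat 42.5 (488, 227, 7, 17) [ 473.7 -437.9   42.9   15.9   -2. ]
slat 28.5 (486, 216, 9, 9) [ 514.6 -436.9   21.3   21.     9.4]
slat 293.5 (403, 212, 36, 14) [ 512.  -251.3   94.2   26.   -80.4]
slat 298.0 (443, 209, 36, 10) [ 528.6 -358.4   93.3   24.1  -88.5]
slat 45.5 (395, 195, 61, 4) [ 572.  -264.7  161.3    8.2  -88.5]
deck 6618.0 (215, 159, 110, 96) [535.8 147.3 280.7 244.1 -86.1]
hand 151.0 (312, 195, 23, 23) [535.5   9.   57.6  57.3   1.5]
cap 5346.5 (227, 164, 91, 81) [536.6 130.1 218.3 177.   81.1]
```

View pics/c0.png

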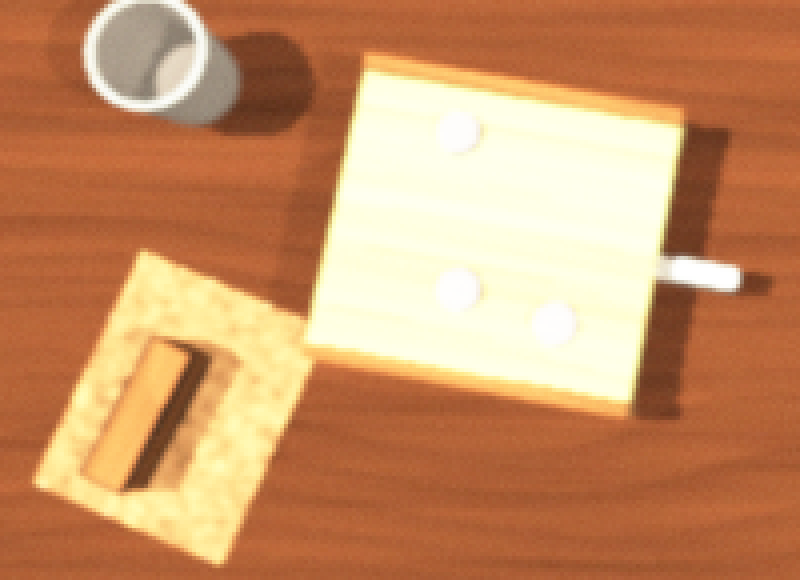

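The crop (4x, origin (150,145)) shows the pale deck with corners (362,72), (683,124), (633,403) and (305,343), and the caps at (458,132), (458,289) and (554,324). The handle tip is at (740,280). The scraper top runs from (170,341) to (102,485), and the mat corners are (143,250), (312,322), (222,565) and (35,485).

```bash
python3 - <<'E'
from h import *
c=dict(np.load("pics/top0.npz"))
f=lambda u,v,z: onz(c,150+(u-1.5)/4,145+(v-1.5)/4,z)[:2]
D=np.array([f(362,72,62),f(683,124,62),f(633,403,62),f(305,343,62)])
ol=np.array([f(365,52,70),f(685,107,70)]); orr=np.array([f(305,357,66),f(632,415,66)])
print("deck",D.round(1),[np.linalg.norm(D[i]-D[i-3]).round(1) for i in range(4)],D.mean(0))
print("angles of y axis", [np.degrees(np.arctan2(*(a-b)[::-1])).round(2) for a,b in((D[0],D[1]),(D[3],D[2]),(ol[0],ol[1]))],"x axis",[np.degrees(np.arctan2(*(a-b)[::-1])).round(2) for a,b in((D[0],D[3]),(D[1],D[2]))])
print("handle tip",f(742,270,52),f(738,291,52),"root",f(672,257,52),f(665,277,52))
for q in((458,132),(458,289),(554,324)): print("cap",f(*q,67))
S=np.array([f(153,337,47),f(187,345,47),f(122,490,47),f(82,480,47)]);print("scr",S.mean(0),[np.linalg.norm(S[i]-S[i-3]).round(1) for i in range(4)],np.degrees(np.arctan2(*((S[0]+S[1]-S[2]-S[3])[::-1]))))
M=np.array([f(143,250,3),f(312,322,3),f(222,565,3),f(35,485,3)]);print("mat",M.mean(0),[np.linalg.norm(M[i]-M[i-3]).round(1) for i in range(4)])
s=dict(np.load("pics/side0.npz"))
# side check: handle tip top and slats
print("side handle tip",onz(s,296,221,52)[:2], "cup top", onz(c,187,155,95)[:2],"bottle",onz(c,398,106,210)[:2])
im=s["color"];hsv=cv2.cvtColor(im,cv2.COLOR_RGB2HSV);H,S_,V=cv2.split(hsv)
for k in blobs((((S_>70)&(V>150))*255).astype(np.uint8),262,268,408,392,50): print("side slat",cv2.boundingRect(k),rect(s,k,19))
E
```

```text
deck [[642.9 229.2]
 [613.6  17.7]
 [432.8  44.3]
 [465.1 255.2]] [np.float64(213.5), np.float64(182.7), np.float64(213.4), np.float64(179.7)] [538.61167885 136.61000755]
angles of y axis [np.float64(82.11), np.float64(81.31), np.float64(81.53)] x axis [np.float64(-8.32), np.float64(-8.35)]
handle tip [520.22779878 -23.0344606 ] [506.52433899 -20.76162744] root [527.49516765  22.61047604] [514.35260591  26.76165485]
cap [603.64389647 163.27677489]
cap [501.83149668 158.17355865]
cap [481.18809593  95.93475056]
scr [418.04963617 365.6159453 ] [np.float64(23.0), np.float64(99.8), np.float64(26.9), np.float64(100.2)] -21.47291660856568
mat [424.01539667 354.5045529 ] [np.float64(127.8), np.float64(170.1), np.float64(138.4), np.float64(171.0)]
side handle tip [501.03182306 -53.4340154 ] cup top [651.8870091  357.61445836] bottle [ 749.13496846 -156.34722267]
side slat (371, 375, 17, 17) [ 465.9 -465.1   34.2   14.3  -82.5]
side slat (381, 370, 17, 22) [ 486.2 -467.7   41.4    5.4  -89.9]
side slat (387, 364, 21, 28) [ 504.8 -469.7   51.    12.5  -82.6]
side slat (300, 335, 40, 50) [ 402.9 -379.8   96.2   27.2  -82.6]
side slat (268, 331, 13, 35) [ 338.9 -326.1   72.9    6.7   83.9]
side slat (357, 303, 37, 45) [ 527.9 -364.5   97.8   28.5   89.4]
side slat (273, 296, 36, 40) [ 392.9 -273.5   98.7   27.1  -79.4]
side slat (323, 271, 35, 36) [ 511.7 -256.5   99.    28.7  -82.7]
side slat (389, 268, 19, 20) [ 638.6 -288.3   61.4    9.1  -86.5]
side slat (355, 268, 53, 62) [ 579.3 -313.2  176.6   34.4   87.8]
side slat (287, 268, 24, 17) [ 449.7 -184.4   48.    43.9   80.2]
side slat (262, 268, 14, 29) [ 380.1 -172.8   81.3   13.6   85.5]
```

```bash
cat >> h.py <<'E'
BC=np.array([538.6,136.6]); BT=np.radians(-8.4)
bx=np.array([np.cos(BT),np.sin(BT)]); by=np.array([-bx[1],bx[0]])
def b2w(x,y): return BC+x*bx+y*by
def w2b(p): d=np.array(p[:2])-BC; return np.array([d@bx,d@by]).round(1)
def axes(yaw): return np.array([[np.cos(yaw),np.sin(yaw)],[np.sin(yaw),-np.cos(yaw)]])
def delta(xy,z,yawdeg=None):
    s=env.state();yaw=s["tcp_rot"][2]; e=s["eef_pos"]
    if yawdeg is not None:
        print("turn",round((np.degrees(yaw)-yawdeg+90)%180-90,2)); yaw=np.radians(yawdeg)
    print("shift after turn",(axes(yaw)@(np.array(xy)-e[:2])).round(1),round(e[2]-z,1))
E
python3 - <<'E'
from h import *
delta((517.5,3),120,81.6)
E
```

```text
turn 77.44
shift after turn [-531.3  375.7] 102.2
```

Request:
carry_out --pt "0 0 0 7.74 0" --pt "0 0 0 7.74 0" --pt "0 0 0 7.74 0" --pt "0 0 0 7.74 0" --pt "0 0 0 7.74 0" --pt "0 0 0 7.74 0" --pt "0 0 0 7.74 0" --pt "0 0 0 7.74 0" --pt "0 0 0 7.74 0" --pt "0 0 0 7.74 0"

```text
t: 1.15
eef_pos: [223.5, 583.6, 222.4]
tcp_rot: [-3.141, 0.0, 1.419]
ft_force: [1.0, 1.0, -0.4]
opening: 1.001
grip_force: 0.0
```

Request:
carry_out --pt "-38 27 0 0 0" --pt "-38 27 0 0 0" --pt "-38 27 0 0 0" --pt "-38 27 0 0 0" --pt "-38 27 0 0 0" --pt "-38 27 0 0 0" --pt "-38 27 0 0 0" --pt "-38 27 0 0 0" --pt "-38 27 0 0 0" --pt "-38 27 0 0 0" --pt "-38 27 0 0 0" --pt "-38 27 0 0 0"

```text
t: 2.35
eef_pos: [478.3, 83.5, 222.7]
tcp_rot: [3.142, -0.0, 1.425]
ft_force: [0.9, 0.5, 0.5]
opening: 1.0
grip_force: 0.0
```

Request:
carry_out --pt "-37 26 25 0 0" --pt "-38 26 25 0 0" --pt "0 0 25 0 0" --pt "0 0 25 0 0" --pt "0 0 0 0 0" --pt "0 0 0 0 0"

```text
t: 2.95
eef_pos: [516.8, 6.9, 124.9]
tcp_rot: [-3.141, -0.0, 1.425]
ft_force: [-0.4, 0.1, 0.8]
opening: 0.998
grip_force: 0.0
```

```bash
python3 - <<'E'
from h import *
delta((517.5,3),25,81.6)
c=env.read_camera("wrist");cv2.imwrite("pics/w1.png",c["color"][:,:,::-1]);print(c["K"],c["hand_eye"])
E
```

```text
turn 0.05
shift after turn [-3.8  1.2] 99.9
[[309.70691629   0.         321.12873214]
 [  0.         309.70691629 203.14149256]
 [  0.           0.           1.        ]] [[ 1.28750047e-04 -9.72367791e-01 -2.33454197e-01  6.50507644e+01]
 [ 9.99999982e-01  9.25078935e-05  1.66192550e-04  1.56921455e+00]
 [-1.40003927e-04 -2.33454214e-01  9.72367785e-01 -1.61909449e+02]
 [ 0.00000000e+00  0.00000000e+00  0.00000000e+00  1.00000000e+00]]
```

View pics/w1.png

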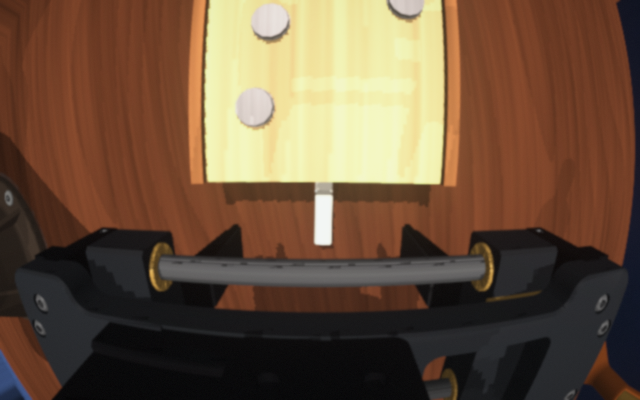

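The wrist view shows the handle at u≈324, from v≈195 to 244, between the fingers. The deck's front edge runs (205,183)–(445,185), with rail outer corners at (192,184) and (457,186). I'll convert these to positions.

```bash
cat >> h.py <<'E'
from scipy.spatial.transform import Rotation as Ro
def wz(c,s,u,v,z):
    K=c["K"];x=(u-K[0,2])/K[0,0];y=(v-K[1,2])/K[1,1];r=np.hypot(x,y)+1e-9
    d=np.array([np.sin(r)*x/r,np.sin(r)*y/r,np.cos(r)]);T=np.array(c["hand_eye"])
    R=Ro.from_euler("xyz",s["tcp_rot"]).as_matrix()
    o=R@T[:3,3]+s["eef_pos"];d=R@T[:3,:3]@d
    return (o+d*(z-o[2])/d[2])[:2]
def shot(n,name):
    s=env.state();c=env.read_camera(n);cv2.imwrite(f"pics/{name}.png",c["color"][:,:,::-1]);return s,c
E
python3 - <<'E'
from h import *
s=env.state();c=env.read_camera("wrist")
for n,u,v,z in[("tipL",315,244,52),("tipR",333,244,52),("root",324,195,52),("deckL",205,183,62),("deckR",445,184,62),("railL",192,184,70),("railR",457,186,70),("cap",254,106,67),("cap",270,20,67),("cap",406,2,67)]:
    p=wz(c,s,u,v,z);print(n,p.round(1),w2b(p))
E
```

```text
tipL [510.2 -17.8] [  -5.5 -156.9]
tipR [524.7 -19.9] [   9.1 -156.9]
root [523.2  21.4] [   1.6 -116.3]
deckL [433.8  46.5] [ -90.5 -104.4]
deckR [618.3  18.8] [  96.  -104.9]
railL [426.3  48.4] [ -98.2 -103.7]
railR [625.2  17.8] [ 103.  -104.9]
cap [483.5  96.2] [-48.6 -48. ]
cap [503.7 158.8] [-37.7  16.9]
cap [605.3 161.9] [62.3 34.7]
```

Request:
carry_out --pt "-5.5 4.5 40 0 0.3" --pt "0 0 40 0 0.5" --pt "0 0 20 0 0.5" --pt "0 0 0 0 0.5" --pt "0 0 0 0 1" --pt "0 0 0 0 1" --pt "0 0 0 0 1" --pt "0 0 0 0 1" --pt "0 0 0 0 1" --pt "0 0 0 0 1"

```text
t: 4.05
eef_pos: [520.5, 0.8, 24.8]
tcp_rot: [3.141, -0.0, 1.425]
ft_force: [-2.5, 0.9, 0.9]
opening: 0.216
grip_force: 0.9
```

Request:
carry_out --pt "-5 0 0 0 1" --pt "-10 0 0 0 1" --pt "-10 0 0 0 1" --pt "-10 0 0 0 1" --pt "-10 0 0 0 1" --pt "-10 0 0 0 1" --pt "-10 0 0 0 1" --pt "-10 0 0 0 1" --pt "-10 0 0 0 1" --pt "-5 0 0 0 1" --pt "0 0 0 0 1"

```text
t: 5.15
eef_pos: [507.3, -89.4, 24.6]
tcp_rot: [3.141, 0.0, 1.424]
ft_force: [-2.2, -3.5, 4.0]
opening: 0.145
grip_force: 30.0
```

```bash
sed -i 's/^BC=.*538.6,136.6\]); /BC=np.array([540.4,136.4]); /' h.py; python3 - <<'E'
from h import *
s,c=shot("top","t2"); print(s["eef_pos"],w2b(s["eef_pos"]),s["opening"])
E
```

```text
[507.30780813 -89.41231002  24.63824755] [   0.3 -228.2] 0.14531158174353115
```

Request:
carry_out --pt "0 0 0 0 0.5" --pt "0 0 0 0 0.5" --pt "0 0 0 0 0.5" --pt "0 0 -40 0 0.3" --pt "0 0 -40 0 0" --pt "0 0 -40 0 0" --pt "0 0 -40 0 0" --pt "0 0 0 0 0"

```text
t: 6.0
eef_pos: [509.0, -88.5, 189.1]
tcp_rot: [3.134, 0.001, 1.425]
ft_force: [-0.1, -0.0, 0.1]
opening: 0.762
grip_force: 0.0
```

```bash
python3 - <<'E'
from h import *
s,c=shot("wrist","w3"); print(s["eef_pos"],w2b(s["eef_pos"]),s["opening"])
E
```

```text
[509.0383773  -88.49952904 189.06755318] [   1.8 -227.1] 0.7618450736932557
```

View pics/w3.png

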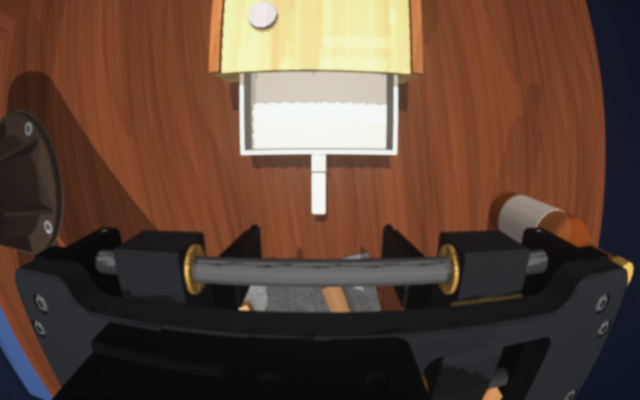

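The tray is drawn out about 85 mm: its front wall is at v≈154, the deck edge at v≈73, and it is straight. Next is the scraper.

Request:
carry_out --pt "0 0 0 -8.55 0" --pt "0 0 0 -8.55 0" --pt "0 0 0 -8.55 0" --pt "0 0 0 -8.55 0" --pt "0 0 0 -8.55 0" --pt "0 0 0 -8.55 0" --pt "0 0 0 -8.55 0" --pt "0 0 0 -8.55 0" --pt "0 0 0 -8.55 0" --pt "0 0 0 0 0"

```text
t: 7.05
eef_pos: [506.9, -88.0, 183.2]
tcp_rot: [-3.142, -0.002, 2.77]
ft_force: [-0.1, 0.4, -0.5]
opening: 0.998
grip_force: 0.0
```

```bash
python3 - <<'E'
from h import *
delta((418,366),140,158.5)
E
```

```text
turn 0.23
shift after turn [249.1 389.9] 43.2
```

Request:
carry_out --pt "22.6 35.4 0 0 0" --pt "22.6 35.4 0 0 0" --pt "22.6 35.4 0 0 0" --pt "22.6 35.4 0 0 0" --pt "22.6 35.4 0 0 0" --pt "22.6 35.4 0 0 0" --pt "22.6 35.4 0 0 0" --pt "22.6 35.4 0 0 0" --pt "22.6 35.4 0 0 0" --pt "22.6 35.4 20 0 0" --pt "22.6 35.4 23 0 0" --pt "0 0 0 0 0"

```text
t: 8.25
eef_pos: [415.7, 367.9, 138.0]
tcp_rot: [-3.138, -0.003, 2.767]
ft_force: [-0.9, -0.4, 0.5]
opening: 0.999
grip_force: 0.0
```

```bash
python3 - <<'E'
from h import *
delta((418,366),26,158.5)
s,c=shot("wrist","w4"); print(s["eef_pos"],s["tcp_rot"])
E
```

```text
turn 0.03
shift after turn [-2.9 -0.9] 112.0
[415.66872362 367.90739704 138.01199981] [-3.13818303e+00 -2.85263544e-03  2.76684605e+00]
```

View pics/w4.png

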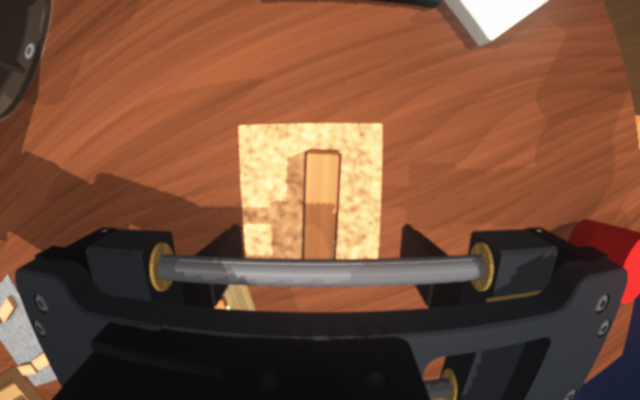

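The wrist view shows the scraper's far end at (305..340, 152), running straight down the image between the fingers. The mat's far corners are (239,125) and (382,124).

```bash
python3 - <<'E'
from h import *
s=env.state();c=env.read_camera("wrist");A=axes(s["tcp_rot"][2])
for n,u,v,z in[("endL",305,152,47),("endR",340,152,47),("nearL",304,255,47),("nearR",338,255,47),("matL",239,125,3),("matR",382,124,3)]:
    p=wz(c,s,u,v,z);print(n,p.round(1),"tool",(A@(p-s["eef_pos"][:2])).round(1))
E
```

```text
endL [368.9 370.7] tool [ 45.8 -13.2]
endR [379.4 397.4] tool [45.9 15.5]
nearL [452.4 335.8] tool [-44.7 -15.2]
nearR [463.4 363.9] tool [-44.6  15. ]
matL [321.3 317.3] tool [ 70.6 -80.3]
matR [371.9 446.6] tool [70.8 58.6]
```

Request:
carry_out --pt "-4 0.5 0 0 0.3" --pt "0 0 40 0 0.4" --pt "0 0 40 0 0.4" --pt "0 0 32 0 0.4" --pt "0 0 0 0 0.4" --pt "0 0 0 0 1" --pt "0 0 0 0 1" --pt "0 0 0 0 1" --pt "0 0 0 0 1" --pt "0 0 0 0 1" --pt "0 0 0 0 1" --pt "0 0 0 0 1"

```text
t: 9.55
eef_pos: [422.4, 364.3, 30.9]
tcp_rot: [3.14, 0.001, 2.768]
ft_force: [-0.6, -1.2, 8.5]
opening: 0.318
grip_force: 29.6
```

Request:
carry_out --pt "0 0 0 0 1" --pt "0 0 0 0 1" --pt "0 0 0 0 1"

```text
t: 9.85
eef_pos: [422.4, 364.3, 30.9]
tcp_rot: [3.14, 0.001, 2.768]
ft_force: [0.4, -2.6, 8.9]
opening: 0.316
grip_force: 29.6
```

Request:
carry_out --pt "0 0 -20 0 1" --pt "0 0 -30 0 1" --pt "0 0 -30 0 1" --pt "0 0 -30 0 1" --pt "0 0 -10 -6.5 1" --pt "0 0 0 -6.6 1" --pt "0 0 0 0 1" --pt "0 0 0 0 1"

```text
t: 10.65
eef_pos: [421.8, 363.9, 149.7]
tcp_rot: [3.142, -0.0, 2.993]
ft_force: [0.4, 0.9, -1.6]
opening: 0.313
grip_force: 29.5
```

```bash
python3 - <<'E'
from h import *
s=env.state();print(s["opening"],s["grip_force"],s["eef_pos"])
delta(b2w(-36,80),146,171.6)
E
```

```text
0.313126574635025 29.513692259788513 [421.76862803 363.93639486 149.65872478]
turn -0.1
shift after turn [-114.6 -127.8] 3.7
```

Request:
carry_out --pt "-29 -32 0 0 1" --pt "-29 -32 0 0 1" --pt "-29 -32 0 0 1" --pt "-28 -32 0 0 1" --pt "0 0 20 0 1" --pt "0 0 20 0 1" --pt "0 0 10 0 1" --pt "0 0 0 0 1"

```text
t: 11.45
eef_pos: [516.7, 220.6, 98.4]
tcp_rot: [-3.141, -0.002, 2.995]
ft_force: [0.4, 0.5, -0.1]
opening: 0.316
grip_force: 30.0
```

Request:
carry_out --pt "0 0 3 0 1" --pt "0 0 3 0 1" --pt "0 0 1.5 0 1" --pt "0 0 1.5 0 1" --pt "0 0 0 0 1"

```text
t: 11.95
eef_pos: [517.2, 220.8, 90.7]
tcp_rot: [3.141, 0.0, 2.997]
ft_force: [-0.1, 0.1, -1.2]
opening: 0.313
grip_force: 30.0
```

```bash
python3 - <<'E'
from h import *
s=env.state();print(s["opening"],s["grip_force"],s["eef_pos"],w2b(s["eef_pos"]),s["ft_force"])
shot("side","s5")
im=cv2.imread("pics/s5.png")[120:240,190:350];cv2.imwrite("pics/s5c.png",cv2.resize(im,None,fx=5,fy=5))
E
```

```text
0.31318577707882456 29.985348880290985 [517.22982276 220.776775    90.65446427] [-35.2  80.1] [-0.13621518  0.08955207 -1.23000329]
```

View pics/s5c.png

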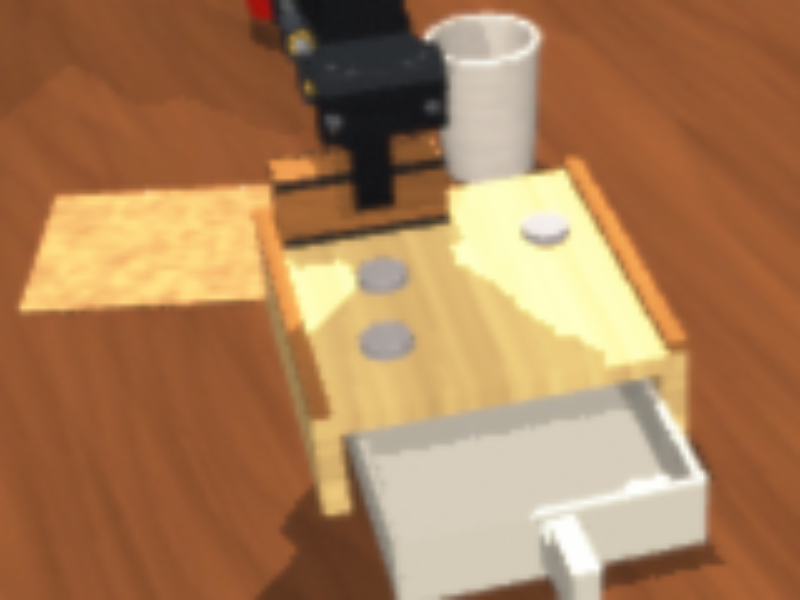

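The side view shows the scraper at the deck's rear left, just above the deck and inside the rail, with its bottom edge at crop (285,243)–(448,220). The caps are at (382,274), (386,340) and (545,228), and the tray is open in front. I'll settle it lightly and wipe.

Request:
carry_out --pt "0 0 0.7 0 1" --pt "0 0 0 0 1"

```text
t: 12.2
eef_pos: [517.3, 220.8, 90.2]
tcp_rot: [3.141, 0.0, 2.997]
ft_force: [-0.8, -0.1, 3.1]
opening: 0.312
grip_force: 30.0
```

Request:
carry_out --pt "0 -12 0 0 1" --pt "0 -12 0 0 1" --pt "0 -12 0 0 1" --pt "0 -12 0 0 1" --pt "0 -12 0 0 1" --pt "0 -12 0 0 1" --pt "0 -12 0 0 1" --pt "0 -12 0 0 1" --pt "0 -12 0 0 1" --pt "0 -12 0 0 1" --pt "0 0 0 0 1"

```text
t: 13.3
eef_pos: [499.7, 100.1, 90.1]
tcp_rot: [-3.141, 0.0, 2.995]
ft_force: [0.2, -3.6, 6.7]
opening: 0.315
grip_force: 30.0
```

Request:
carry_out --pt "0 -7 0 0 1" --pt "0 -7 0 0 1" --pt "0 -7 0 0 1" --pt "0 -7 0 0 1" --pt "0 -7 0 0 1" --pt "0 -7 0 0 1" --pt "0 -7 0 0 1" --pt "0 -7 0 0 1" --pt "0 -3 0 0 1" --pt "0 0 0 0 1"

```text
t: 14.3
eef_pos: [491.2, 42.5, 90.1]
tcp_rot: [-3.141, 0.0, 2.996]
ft_force: [0.0, -2.0, 6.5]
opening: 0.312
grip_force: 30.0
```

```bash
python3 - <<'E'
from h import *
s=env.state();print(s["opening"],s["grip_force"],s["eef_pos"],w2b(s["eef_pos"]),s["ft_force"])
shot("side","s6")
im=cv2.imread("pics/s6.png")[120:240,190:350];cv2.imwrite("pics/s6c.png",cv2.resize(im,None,fx=5,fy=5))
E
```

```text
0.3122887575024475 29.991045892238617 [491.2354488   42.48529     90.09265451] [ -34.9 -100.1] [ 0.00818527 -1.98143224  6.4893675 ]
```

View pics/s6c.png

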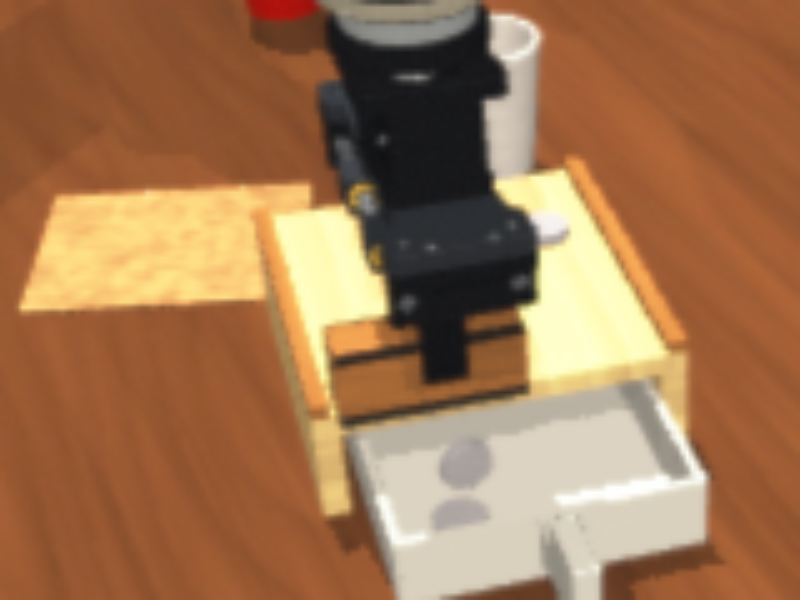

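Two caps are in the tray, at crop (466,462) and (460,515). The third is still on the right rear of the deck at (548,228), so I'll do the second stroke.

Request:
carry_out --pt "0 0 -30 0 1" --pt "-18 37 0 0 1" --pt "-18 37 0 0 1" --pt "-18 37 0 0 1" --pt "-18 37 0 0 1" --pt "0 37 0 0 1" --pt "0 0 15 0 1" --pt "0 0 12 0 1" --pt "0 0 0 0 1"

```text
t: 15.25
eef_pos: [588.3, 215.1, 91.0]
tcp_rot: [-3.14, -0.003, 2.996]
ft_force: [-0.3, -0.3, -2.1]
opening: 0.315
grip_force: 30.0
```

```bash
python3 - <<'E'
from h import *
s=env.state();print(s["opening"],s["grip_force"],s["eef_pos"],w2b(s["eef_pos"]),s["ft_force"])
delta(b2w(37,84),90.4,171.6)
E
```

```text
0.31473727699401477 29.997436702251434 [588.27331699 215.11469469  90.97071809] [35.9 84.9] [-0.2751567  -0.2627104  -2.06866986]
turn 0.06
shift after turn [-1.1 -0.9] 0.6
```

Request:
carry_out --pt "0 0 0.5 0 1" --pt "0 -12 0 0 1" --pt "0 -12 0 0 1" --pt "0 -12 0 0 1" --pt "0 -12 0 0 1" --pt "0 -12 0 0 1" --pt "0 -12 0 0 1" --pt "0 -12 0 0 1" --pt "0 -12 0 0 1" --pt "0 -12 0 0 1" --pt "0 -12 0 0 1" --pt "0 0 0 0 1"

```text
t: 16.45
eef_pos: [571.9, 96.1, 92.4]
tcp_rot: [-3.142, -0.0, 2.995]
ft_force: [0.6, -0.5, -1.6]
opening: 0.315
grip_force: 30.0
```

Request:
carry_out --pt "0 -7 0 0 1" --pt "0 -7 0 0 1" --pt "0 -7 0 0 1" --pt "0 -7 0 0 1" --pt "0 -7 0 0 1" --pt "0 -7 0 0 1" --pt "0 -7 0 0 1" --pt "0 -7 0 0 1" --pt "0 -7 0 0 1" --pt "0 0 0 0 1" --pt "0 0 -30 0 1" --pt "0 0 -30 0 1"

```text
t: 17.65
eef_pos: [562.5, 35.2, 152.5]
tcp_rot: [-3.142, -0.002, 2.996]
ft_force: [0.3, -0.2, -1.4]
opening: 0.317
grip_force: 30.0
```

```bash
python3 - <<'E'
from h import *
s=env.state();print(s["opening"],s["grip_force"],s["eef_pos"],w2b(s["eef_pos"]),s["ft_force"])
_,c=shot("side","s7")
im=cv2.imread("pics/s7.png")[120:240,190:350];cv2.imwrite("pics/s7c.png",cv2.resize(im,None,fx=5,fy=5))
delta((425,353),150,158.5)
E
```

```text
0.31664211733409875 29.997656643390656 [562.5308391   35.20599804 152.5168747 ] [ 36.7 -96.9] [ 0.32468149 -0.18913593 -1.4001846 ]
turn 13.2
shift after turn [246.2 244.5] 7.6
```

View pics/s7c.png

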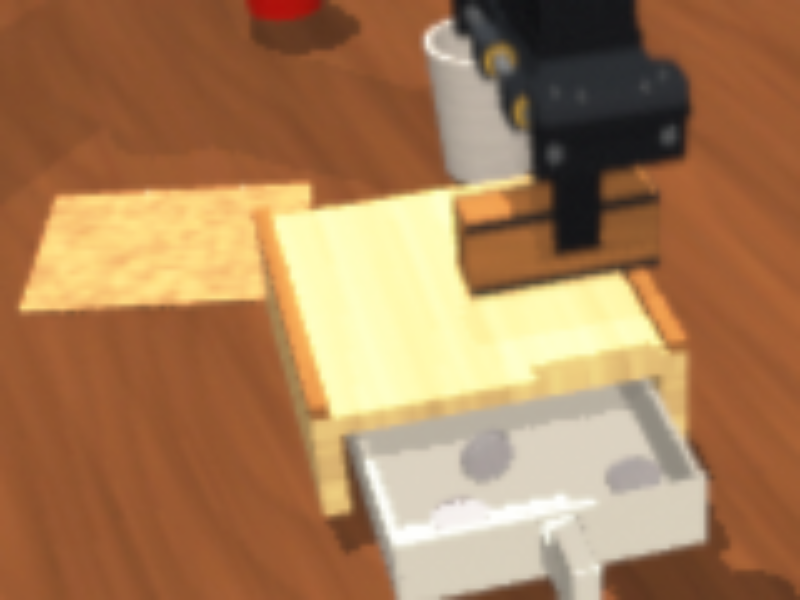

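All three caps are in the tray, at crop (487,455), (633,474) and (460,514), and the deck is clear. I'll return the scraper to the mat.

Request:
carry_out --pt "0 0 0 6.6 1" --pt "0 0 0 6.6 1" --pt "31 30.5 0 0 1" --pt "31 30.5 0 0 1" --pt "31 30.5 0 0 1" --pt "31 30.5 0 0 1" --pt "31 30.5 0 0 1" --pt "31 30.5 0 0 1" --pt "30 30.5 0 0 1" --pt "30 30.5 0 0 1" --pt "0 0 0 0 1"

```text
t: 18.8
eef_pos: [421.5, 356.1, 152.4]
tcp_rot: [3.141, -0.0, 2.77]
ft_force: [0.0, -0.1, -1.4]
opening: 0.313
grip_force: 30.0
```

Request:
carry_out --pt "0 0 30 0 1" --pt "0 0 30 0 1" --pt "0 0 30 0 1" --pt "0 0 20 0 1" --pt "0 0 8 0 1" --pt "0 0 2.5 0 1" --pt "0 0 0 0 1"

```text
t: 19.5
eef_pos: [423.9, 352.4, 32.4]
tcp_rot: [3.141, 0.0, 2.766]
ft_force: [0.3, -0.2, -0.8]
opening: 0.314
grip_force: 30.0
```

Request:
carry_out --pt "0 0 1.2 0 1" --pt "0 0 0 0 1" --pt "0 0 0 0 0.3" --pt "0 0 0 0 0.3" --pt "0 0 0 0 0.3" --pt "0 0 0 0 0.3" --pt "0 0 -40 0 0.3" --pt "0 0 -40 0 0" --pt "0 0 -40 0 0" --pt "0 0 -40 0 0"

```text
t: 20.5
eef_pos: [423.2, 352.2, 192.4]
tcp_rot: [-3.142, -0.0, 2.766]
ft_force: [1.7, 0.4, 1.0]
opening: 0.896
grip_force: 0.0
```

Request:
carry_out --pt "0 0 0 8.55 0" --pt "0 0 0 8.55 0" --pt "0 0 0 8.55 0" --pt "0 0 0 8.55 0" --pt "0 0 0 8.55 0" --pt "0 0 0 8.55 0" --pt "0 0 0 8.55 0" --pt "0 0 0 8.55 0" --pt "0 0 0 8.55 0" --pt "0 0 0 0 0"

```text
t: 21.5
eef_pos: [423.4, 352.4, 190.7]
tcp_rot: [-3.142, -0.0, 1.421]
ft_force: [0.3, 0.5, -0.9]
opening: 1.001
grip_force: 0.0
```

```bash
python3 - <<'E'
from h import *
delta(b2w(0.5,-245),130,81.6)
E
```

```text
turn -0.19
shift after turn [-441.6  147.8] 60.7
```

Request:
carry_out --pt "-44 15 0 0 0" --pt "-44 15 0 0 0" --pt "-44 15 0 0 0" --pt "-44 15 0 0 0" --pt "-44 15 0 0 0" --pt "-44 15 0 0 0" --pt "-44 15 0 0 0" --pt "-44 15 0 0 0" --pt "-44 14 0 0 0" --pt "-44 14 20 0 0" --pt "0 0 0 0 0" --pt "0 0 0 0 0"

```text
t: 22.7
eef_pos: [504.8, -105.0, 170.3]
tcp_rot: [-3.14, -0.0, 1.425]
ft_force: [1.4, -0.7, 0.1]
opening: 1.003
grip_force: 0.0
```

```bash
python3 - <<'E'
from h import *
s,c=shot("wrist","w8");print(s["eef_pos"],w2b(s["eef_pos"]))
hsv=cv2.cvtColor(c["color"],cv2.COLOR_RGB2HSV);H,S,V=cv2.split(hsv)
m=(((S<60)&(V>150))*255).astype(np.uint8)
m=cv2.morphologyEx(m,cv2.MORPH_OPEN,np.ones((3,3)))
for v in range(60,250,8):
    r=np.where(m[v,220:440])[0]
    if len(r): print(v,220+r[0],220+r[-1],len(r), w2b(wz(c,s,220+(r[0]+r[-1])/2,v,52)))
E
```

```text
[ 504.7744269  -105.01258501  170.32080626] [   0. -244.]
60 238 404 128 [   1.3 -114.3]
68 237 405 154 [   1.3 -121.9]
76 237 406 154 [   1.8 -129.4]
84 237 406 154 [   1.8 -136.8]
92 237 406 156 [   1.8 -144.2]
100 237 406 155 [   1.8 -151.5]
108 237 406 156 [   1.8 -158.8]
116 237 406 155 [   1.8 -166.1]
124 238 405 153 [   1.8 -173.3]
132 238 405 155 [   1.8 -180.6]
140 314 329 16 [   1.8 -187.8]
148 314 329 16 [   1.8 -195.1]
156 314 329 16 [   1.8 -202.4]
164 314 329 16 [   1.8 -209.7]
172 314 329 16 [   1.8 -217. ]
180 314 329 16 [   1.8 -224.4]
188 314 329 16 [   1.8 -231.9]
196 314 329 16 [   1.8 -239.4]
```

Request:
carry_out --pt "18 1.8 45 0 0.3" --pt "0 0 40 0 0.5" --pt "0 0 40 0 0.5" --pt "0 0 20 0 0.5" --pt "0 0 0 0 0.5" --pt "0 0 0 0 1" --pt "0 0 0 0 1" --pt "0 0 0 0 1" --pt "0 0 0 0 1" --pt "0 0 0 0 1" --pt "0 0 0 0 1" --pt "0 0 0 0 1"

```text
t: 23.95
eef_pos: [509.4, -86.8, 26.1]
tcp_rot: [-3.141, -0.0, 1.424]
ft_force: [-1.8, -0.2, 6.0]
opening: 0.145
grip_force: 30.0
```

Request:
carry_out --pt "0 0 0 0 1" --pt "0 0 0 0 1" --pt "5 0 0 0 1" --pt "10 0 0 0 1" --pt "10 0 0 0 1" --pt "10 0 0 0 1" --pt "10 0 0 0 1" --pt "10 0 0 0 1" --pt "10 0 0 0 1" --pt "10 0 0 0 1" --pt "8 0 0 0 1" --pt "0 0 0 0 1"

```text
t: 25.15
eef_pos: [522.1, -3.8, 26.1]
tcp_rot: [3.141, -0.0, 1.424]
ft_force: [1.0, 5.3, 5.3]
opening: 0.146
grip_force: 30.0
```

Request:
carry_out --pt "4 0 0 0 1" --pt "3 0 0 0 1" --pt "0 0 0 0 1"

```text
t: 25.45
eef_pos: [523.1, 2.1, 26.1]
tcp_rot: [3.141, -0.0, 1.423]
ft_force: [-1.0, 0.3, 6.1]
opening: 0.142
grip_force: 30.0
```

```bash
python3 - <<'E'
from h import *
s=env.state();print(s["opening"],s["grip_force"],s["eef_pos"],w2b(s["eef_pos"]),s["ft_force"])
E
```

```text
0.1419571068011091 29.97564196586609 [523.05650434   2.14702872  26.12076679] [   2.5 -135.3] [-1.0072006   0.27252266  6.07252607]
```

Request:
carry_out --pt "1 0 0 0 1" --pt "1 0 0 0 1" --pt "0 0 0 0 1" --pt "0 0 0 0 0.5" --pt "0 0 0 0 0.5" --pt "0 0 0 0 0.5" --pt "0 0 0 0 0.3" --pt "0 0 -40 0 0" --pt "0 0 -40 0 0" --pt "0 0 -40 0 0" --pt "0 0 -30 0 0" --pt "0 0 0 0 0"

```text
t: 26.65
eef_pos: [524.5, 4.2, 179.5]
tcp_rot: [3.135, -0.0, 1.423]
ft_force: [0.4, -0.3, -0.5]
opening: 0.843
grip_force: 0.0
```

```bash
python3 - <<'E'
from h import *
s,c=shot("wrist","w9");print(s["eef_pos"],w2b(s["eef_pos"]))
hsv=cv2.cvtColor(c["color"],cv2.COLOR_RGB2HSV);H,S,V=cv2.split(hsv)
m=(((S<60)&(V>150))*255).astype(np.uint8)
for v in range(120,250,4):
    r=np.where(m[v,290:360])[0]
    if len(r): print(v,290+r[0],290+r[-1],len(r), w2b(wz(c,s,290+(r[0]+r[-1])/2,v,52)))
s,c=shot("top","t9")
E
```

```text
[524.47096834   4.16190464 179.48767422] [   3.6 -133.1]
120 321 359 35 [ 23.5 -58.5]
124 294 359 35 [ 11.  -62.3]
128 293 359 36 [ 10.6 -66. ]
132 293 359 35 [ 10.6 -69.8]
136 294 359 36 [ 11.  -73.5]
140 294 359 35 [ 11.  -77.2]
144 321 359 35 [ 23.6 -80.9]
148 320 359 36 [ 23.2 -84.7]
152 318 359 38 [ 22.3 -88.5]
156 318 359 36 [ 22.3 -92.2]
160 319 359 35 [ 22.8 -96. ]
164 319 359 34 [ 22.8 -99.8]
168 320 359 29 [  23.3 -103.6]
172 312 325 14 [   3.6 -107.4]
176 313 325 13 [   4.  -111.2]
180 311 326 16 [   3.5 -115. ]
184 312 326 15 [   4.  -118.9]
188 312 326 15 [   4.  -122.7]
192 312 326 15 [   4.  -126.6]
196 312 326 15 [   4.  -130.5]
200 312 326 15 [   4.  -134.4]
204 312 326 15 [   4.  -138.4]
208 312 326 15 [   3.9 -142.4]
212 312 326 15 [   3.9 -146.3]
216 312 326 15 [   3.9 -150.4]
```

View pics/w9.png

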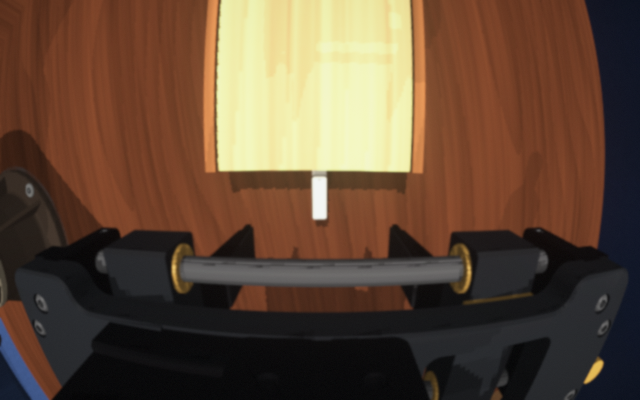

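The tray is home: its fin tip is at y≈-152 in the board frame, so the tray sits at about +3. The deck is clear. Next I'll survey the slats from above.

Request:
carry_out --pt "0 0 -10 -8.4 0" --pt "-46 -7 0 0 0" --pt "-46 -7 0 0 0" --pt "-46 -7 0 0 0" --pt "-46 -7 0 0 0" --pt "-46 -7 0 0 0" --pt "-46 -7 0 0 0" --pt "-46 -7 0 0 0" --pt "-46 -7 0 0 0" --pt "-46 -8 0 0 0" --pt "0 0 0 0 0" --pt "0 0 0 0 0"

```text
t: 27.95
eef_pos: [457.8, -409.9, 183.7]
tcp_rot: [-3.14, -0.003, 1.568]
ft_force: [-0.5, 0.6, -0.3]
opening: 0.999
grip_force: 0.0
```

```bash
python3 - <<'E'
from h import *
s,c=shot("wrist","w10");print(s["eef_pos"],s["tcp_rot"])
hsv=cv2.cvtColor(c["color"],cv2.COLOR_RGB2HSV);H,S,V=cv2.split(hsv)
cv2.imwrite("pics/w10.png",c["color"][:,:,::-1])
m=(((S>70)&(V>180)&(H>15)&(H<40))*255).astype(np.uint8)
for k in blobs(m,0,0,640,260,300):
    P=np.array([wz(c,s,u,v,19) for u,v in k.reshape(-1,2)],np.float32)
    r=cv2.minAreaRect(P); print(cv2.boundingRect(k),r)
E
```

```text
[ 457.79166779 -409.92589675  183.66491528] [-3.13950950e+00 -2.64482918e-03  1.56787678e+00]
(430, 212, 105, 43) ((664.251953125, -465.1839904785156), (153.4498291015625, 32.60913848876953), 11.50742244720459)
(544, 193, 53, 53) ((817.76123046875, -456.19482421875), (114.3929214477539, 75.38239288330078), 11.448318481445312)
(256, 117, 29, 67) ((405.5109558105469, -366.4031982421875), (20.176259994506836, 72.26006317138672), 9.628233909606934)
(376, 103, 23, 84) ((529.8744506835938, -359.4222412109375), (23.284650802612305, 89.81011962890625), 2.104445695877075)
(243, 23, 36, 81) ((394.38720703125, -268.7518310546875), (23.691715240478516, 89.51484680175781), 12.123144149780273)
(355, 8, 36, 79) ((513.786865234375, -251.626708984375), (23.45450210571289, 89.47588348388672), 9.954129219055176)
```

View pics/w10.png

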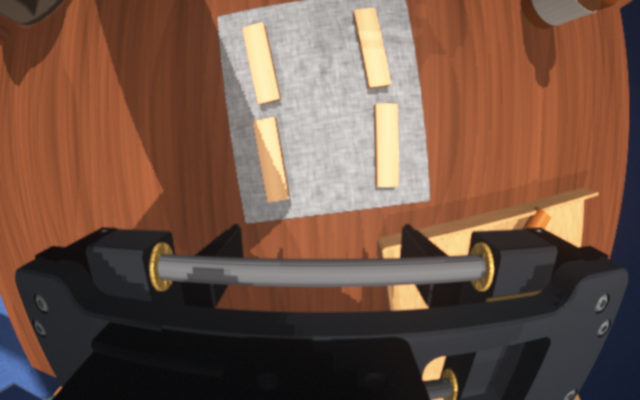

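The wrist view shows the four slats on the felt at about (260,63), (372,47), (387,145) and (271,160), with fitted sizes of about 23.5×89.6 mm. The lower-left one is half shadowed, so I'm using the earlier top-view fit for it. I'll pick that one first.

Request:
carry_out --pt "0 0 0 -4.5 0" --pt "0 0 0 -4.5 0" --pt "21 -23.5 0 0 0.2" --pt "21.4 -23.4 30 0 0.4" --pt "0 0 40 0 0.5" --pt "0 0 40 0 0.5" --pt "0 0 30 0 0.5" --pt "0 0 0 0 0.5" --pt "0 0 0 0 0.5"

```text
t: 28.9
eef_pos: [406.2, -374.2, 46.1]
tcp_rot: [-3.141, -0.001, 1.728]
ft_force: [-0.6, -0.3, 0.4]
opening: 0.513
grip_force: 0.0
```

```bash
python3 - <<'E'
from h import *
delta((405,-375.2),14,98.8)
s,c=shot("wrist","w11")
hsv=cv2.cvtColor(c["color"],cv2.COLOR_RGB2HSV);H,S,V=cv2.split(hsv)
m=(((S>70)&(V>150)&(H>12)&(H<40))*255).astype(np.uint8)
A=axes(s["tcp_rot"][2])
for v in range(100,260,12):
    r=np.where(m[v,270:370])[0]
    if len(r): print(v,270+r[0],270+r[-1],len(r),*[(A@(wz(c,s,270+q,v,19)-s["eef_pos"][:2])).round(1) for q in (r[0],r[-1])])
E
```

```text
turn 0.22
shift after turn [-0.8 -1.3] 32.1
100 309 348 40 [83.1 -5.8] [83.2 17.7]
112 310 349 40 [75.7 -5.2] [75.9 18.3]
124 311 349 39 [68.4 -4.6] [68.5 18.4]
136 312 342 30 [61.1 -4. ] [61.1 14.2]
172 298 335 38 [ 38.9 -12.8] [38.9 10. ]
184 298 335 38 [ 31.4 -12.9] [31.4 10.1]
196 298 335 38 [ 23.8 -13. ] [23.8 10.2]
208 298 334 37 [ 16.1 -13.1] [16.1  9.6]
220 298 335 38 [  8.2 -13.3] [ 8.2 10.3]
232 298 334 37 [  0.1 -13.4] [0.1 9.8]
244 298 334 37 [ -8.2 -13.6] [-8.2  9.9]
256 299 334 36 [-16.8 -13.2] [-16.7  10. ]
```

Request:
carry_out --pt "-0.8 -1.5 16 0 0.5" --pt "0 0 16 0 0.5" --pt "0 0 0 0 0.5" --pt "0 0 0 0 1" --pt "0 0 0 0 1" --pt "0 0 0 0 1" --pt "0 0 0 0 1" --pt "0 0 0 0 1" --pt "0 0 0 0 1" --pt "0 0 0 0 1"

```text
t: 29.95
eef_pos: [404.6, -376.3, 14.5]
tcp_rot: [3.141, 0.001, 1.727]
ft_force: [-0.2, 1.0, 6.8]
opening: 0.249
grip_force: 30.0
```

Request:
carry_out --pt "0 0 -30 0 1" --pt "0 0 -40 0 1" --pt "0 0 -40 0 1" --pt "0 0 -30 8.5 1" --pt "0 0 0 8.6 1" --pt "0 0 0 0 1"

```text
t: 30.55
eef_pos: [404.5, -376.2, 154.8]
tcp_rot: [3.14, 0.001, 1.426]
ft_force: [-0.8, -0.5, -1.0]
opening: 0.253
grip_force: 30.0
```

```bash
python3 - <<'E'
from h import *
s=env.state();print(s["opening"],s["grip_force"])
delta(b2w(-28,0),130,81.6)
# refine the board centre: rail outer edges in w9 with that pose
E
```

```text
0.2527899502795923 30.001478791236877
turn 0.11
shift after turn [527.   31.6] 24.8
```

Request:
carry_out --pt "44 2.6 0 0 1" --pt "44 2.6 0 0 1" --pt "44 2.6 0 0 1" --pt "44 2.6 0 0 1" --pt "44 2.6 0 0 1" --pt "44 2.6 0 0 1" --pt "44 2.6 0 0 1" --pt "44 2.6 0 0 1" --pt "44 2.6 0 0 1" --pt "44 2.6 0 0 1" --pt "44 2.6 0 0 1" --pt "43 3 0 0 1"

```text
t: 31.75
eef_pos: [510.1, 142.9, 153.1]
tcp_rot: [-3.14, 0.0, 1.434]
ft_force: [1.0, 0.3, -0.8]
opening: 0.251
grip_force: 30.0
```

Request:
carry_out --pt "0 0 20 0 1" --pt "0 0 20 0 1" --pt "0 0 0 0 1" --pt "0 0 0 0 1"

```text
t: 32.15
eef_pos: [510.2, 140.9, 113.6]
tcp_rot: [-3.14, 0.0, 1.431]
ft_force: [-0.7, -0.4, 0.4]
opening: 0.25
grip_force: 30.0
```

```bash
python3 - <<'E'
from h import *
s,c=shot("wrist","w12");print(s["opening"],s["eef_pos"])
delta(b2w(-28,0),74,81.6)
hsv=cv2.cvtColor(c["color"],cv2.COLOR_RGB2HSV);H,S,V=cv2.split(hsv);A=axes(s["tcp_rot"][2])
def runs(v):
    row=((S[v]<90)&(V[v]>180)).astype(int) # pale deck
    d=np.diff(np.r_[0,row,0]);return [(a,b) for a,b in zip(np.where(d==1)[0],np.where(d==-1)[0]) if b-a>6]
for v in range(100,230,12): print(v,runs(v),[ (w2b(wz(c,s,a,v,62)),w2b(wz(c,s,b-1,v,62))) for a,b in runs(v)])
E
```

```text
0.24987866489391802 [510.18139916 140.9160669  113.55934035]
turn 0.33
shift after turn [-0.1  2.2] 40.2
100 [(np.int64(272), np.int64(302)), (np.int64(337), np.int64(345)), (np.int64(355), np.int64(366)), (np.int64(370), np.int64(388)), (np.int64(401), np.int64(409)), (np.int64(410), np.int64(449)), (np.int64(459), np.int64(466))] [(array([-63.3,  86.3]), array([-43.3,  85.9])), (array([-18.8,  86.1]), array([-14. ,  86.2])), (array([-6.5, 86.4]), array([ 0.4, 86.6])), (array([ 3.9, 86.8]), array([15.8, 87.3])), (array([25.9, 87.9]), array([31. , 88.2])), (array([32.4, 88.3]), array([61.6, 90.7])), (array([70.5, 91.6]), array([75.6, 92.2]))]
112 [(np.int64(275), np.int64(286)), (np.int64(337), np.int64(345)), (np.int64(370), np.int64(389)), (np.int64(401), np.int64(410)), (np.int64(413), np.int64(443)), (np.int64(458), np.int64(465))] [(array([-61.2,  77.9]), array([-54.2,  77.7])), (array([-18.7,  77.7]), array([-14. ,  77.8])), (array([ 4. , 78.4]), array([16.6, 78.9])), (array([26. , 79.4]), array([31.8, 79.7])), (array([34.8, 79.9]), array([56.9, 81.5])), (array([69.9, 82.7]), a
[... 2030 characters left out ...]
38.1])), (array([68.1, 38.2]), array([88.8, 38.9]))]
184 [(np.int64(238), np.int64(298)), (np.int64(358), np.int64(477))] [(array([-88.8,  27.5]), array([-46.1,  27.5])), (array([-3.3, 27.9]), array([88.9, 29.7]))]
196 [(np.int64(238), np.int64(298)), (np.int64(353), np.int64(476))] [(array([-89.2,  18.7]), array([-46.2,  18.9])), (array([-6.6, 19.2]), array([89.1, 20.3]))]
208 [(np.int64(239), np.int64(298)), (np.int64(353), np.int64(474))] [(array([-89. ,   9.8]), array([-46.3,  10.1])), (array([-6.3, 10.4]), array([88.5, 10.8]))]
220 [(np.int64(240), np.int64(299)), (np.int64(353), np.int64(473))] [(array([-88.8,   0.6]), array([-45.7,   1.2])), (array([-6. ,  1.5]), array([89. ,  1.1]))]
```

View pics/w12.png

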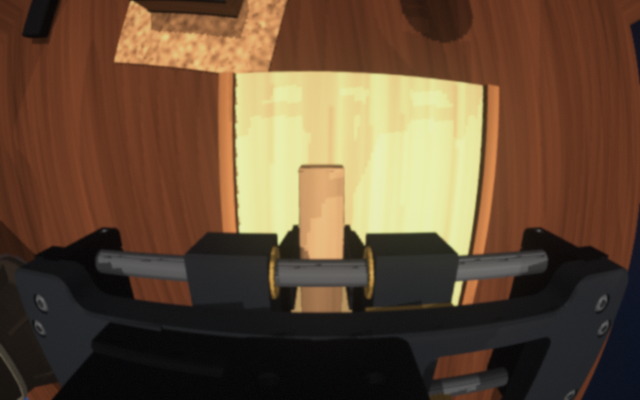

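The wrist view shows slat 1 held straight along y, its far end at (322,166). The deck's edges come out at ±89 mm, so the board frame is well centred. I'll lower it.

Request:
carry_out --pt "0 2.2 10 0 1" --pt "0 0 14 0 1" --pt "0 0 10 0 1" --pt "0 0 4 0 1" --pt "0 0 1.5 0 1" --pt "0 0 0 0 1" --pt "0 0 0.5 0 1" --pt "0 0 0 0 1"

```text
t: 33.0
eef_pos: [512.7, 140.8, 74.1]
tcp_rot: [3.141, -0.0, 1.429]
ft_force: [-0.5, 0.0, -0.1]
opening: 0.248
grip_force: 30.0
```

Request:
carry_out --pt "0 0 0 0 0.64" --pt "0 0 0 0 0.64" --pt "0 0 0 0 0.64" --pt "0 0 -10 0 0.64" --pt "0 0 -30 0 0.64" --pt "0 0 -40 0 0.4" --pt "0 0 -40 0 0.4" --pt "0 0 0 0 0.4"

```text
t: 33.8
eef_pos: [514.3, 141.1, 199.2]
tcp_rot: [3.133, -0.003, 1.429]
ft_force: [0.8, -0.5, -0.2]
opening: 0.558
grip_force: 0.0
```

```bash
python3 - <<'E'
from h import *
s=env.state();print(s["opening"])
delta((394.4,-268.8),50,102.1)
E
```

```text
0.5584607852202316
turn -20.25
shift after turn [-375.6 -203.2] 149.2
```

Request:
carry_out --pt "0 0 0 -6.7 0.4" --pt "0 0 0 -6.7 0.4" --pt "0 0 0 -6.8 0.4" --pt "-41.7 -22.4 0 0 0.4" --pt "-41.7 -22.4 0 0 0.4" --pt "-41.7 -22.4 0 0 0.4" --pt "-41.7 -22.4 0 0 0.4" --pt "-41.7 -22.4 0 0 0.4" --pt "-41.7 -22.4 0 0 0.4" --pt "-41.7 -22.4 0 0 0.5" --pt "-41.7 -22.4 0 0 0.5" --pt "-41.7 -22.4 0 0 0.5"

```text
t: 35.0
eef_pos: [392.7, -270.1, 193.9]
tcp_rot: [3.141, -0.0, 1.781]
ft_force: [1.0, -0.7, -0.0]
opening: 0.504
grip_force: 0.0
```

Request:
carry_out --pt "0 0 40 0 0.5" --pt "0 0 40 0 0.5" --pt "0 0 40 0 0.5" --pt "0 0 20 0 0.5" --pt "0 0 0 0 0.5" --pt "0 0 0 0 0.5"

```text
t: 35.6
eef_pos: [393.8, -268.4, 54.1]
tcp_rot: [-3.141, -0.0, 1.781]
ft_force: [0.9, -0.5, 0.3]
opening: 0.501
grip_force: 0.0
```

```bash
cat >> h.py <<'E'
def slatcheck():
    s,c=shot("wrist","chk");A=axes(s["tcp_rot"][2])
    hsv=cv2.cvtColor(c["color"],cv2.COLOR_RGB2HSV);H,S,V=cv2.split(hsv)
    m=(((S>70)&(V>150)&(H>12)&(H<40))*255).astype(np.uint8)
    for v in range(148,250,16):
        r=np.where(m[v,270:370])[0]
        if len(r): print(v,len(r),*[(A@(wz(c,s,270+q,v,19)-s["eef_pos"][:2])).round(1) for q in (r[0],r[-1])])
    col=np.where(m[100:260,322])[0]+100; br=[col[i] for i in range(1,len(col)) if col[i]-col[i-1]>4] or [col[0]]
    print("far end",br,[(A@(wz(c,s,322,q,19)-s["eef_pos"][:2])).round(1)[0] for q in br])
E
python3 - <<'E'
from h import *
delta((394.4,-268.8),14,102.1); slatcheck()
E
```

```text
turn -0.05
shift after turn [-0.5  0.5] 40.1
164 32 [ 42.9 -10.8] [42.9 12.2]
180 18 [ 32.5 -10.9] [32.5 11.7]
196 14 [ 22. -11.] [22.  11.8]
212 7 [ 11.2 -11.2] [11.2 11.9]
228 12 [  0.1 -11.3] [ 0.1 12.1]
244 16 [-11.4 -11.5] [-11.4  11.6]
far end [np.int64(258)] [np.float64(-21.8)]
```

Centred. I'll pick slat 2.

Request:
carry_out --pt "-0.5 0.4 20 0 0.5" --pt "0 0 20 0 0.5" --pt "0 0 0 0 0.5" --pt "0 0 0 0 1" --pt "0 0 0 0 1" --pt "0 0 0 0 1" --pt "0 0 0 0 1" --pt "0 0 0 0 1" --pt "0 0 0 0 1" --pt "0 0 0 0 1"

```text
t: 36.65
eef_pos: [394.5, -269.0, 14.6]
tcp_rot: [3.141, 0.001, 1.781]
ft_force: [0.4, 0.7, 7.7]
opening: 0.249
grip_force: 30.0
```

Request:
carry_out --pt "0 0 -30 0 1" --pt "0 0 -40 0 1" --pt "0 0 -40 0 1" --pt "0 0 -30 6.8 1" --pt "0 0 0 6.8 1" --pt "0 0 0 6.9 1" --pt "0 0 0 0 1"

```text
t: 37.35
eef_pos: [394.2, -268.7, 154.3]
tcp_rot: [3.141, 0.0, 1.421]
ft_force: [0.2, -0.8, 0.3]
opening: 0.25
grip_force: 30.0
```

```bash
python3 - <<'E'
from h import *
s=env.state();print(s["opening"],s["grip_force"])
delta(b2w(28,0),114,81.6)
E
```

```text
0.24976761674803652 30.00113010406494
turn -0.16
shift after turn [422.1 113.5] 40.3
```

Request:
carry_out --pt "42.2 11.3 0 -0.15 1" --pt "42.2 11.3 0 0 1" --pt "42.2 11.3 0 0 1" --pt "42.2 11.3 0 0 1" --pt "42.2 11.3 0 0 1" --pt "42.2 11.3 0 0 1" --pt "42.2 11.3 0 0 1" --pt "42.2 11.3 0 0 1" --pt "42.2 11.3 0 0 1" --pt "42.2 11.3 0 0 1" --pt "0 0 0 0 1" --pt "0 0 0 0 1"

```text
t: 38.55
eef_pos: [566.7, 133.1, 153.3]
tcp_rot: [-3.141, 0.0, 1.431]
ft_force: [-0.6, -0.2, -1.5]
opening: 0.253
grip_force: 30.0
```

```bash
python3 - <<'E'
from h import *
s=env.state();print(s["opening"],s["grip_force"])
delta(b2w(28,0),74,81.6)
E
```

```text
0.2534755801530781 29.999806880950928
turn 0.37
shift after turn [-0.6  1.5] 79.3
```

Request:
carry_out --pt "-0.5 1.5 20 0.2 1" --pt "0 0 25 0 1" --pt "0 0 20 0 1" --pt "0 0 9 0 1" --pt "0 0 4 0 1" --pt "0 0 1.2 0 1" --pt "0 0 0 0 1" --pt "0 0 0 0 1"

```text
t: 39.35
eef_pos: [568.8, 131.7, 75.4]
tcp_rot: [3.14, -0.0, 1.423]
ft_force: [0.3, 0.1, -0.8]
opening: 0.248
grip_force: 30.0
```

Request:
carry_out --pt "0 0 0 0 0.64" --pt "0 0 0 0 0.64" --pt "0 0 0 0 0.64" --pt "0 0 -10 0 0.64" --pt "0 0 -30 0 0.64" --pt "0 0 -40 0 0.4" --pt "0 0 -40 0 0.4" --pt "0 0 0 0 0.4" --pt "0 0 0 -6.2 0.4" --pt "0 0 0 -6.2 0.4" --pt "0 0 0 -6.0 0.4" --pt "0 0 0 0 0.4"

```text
t: 40.55
eef_pos: [568.3, 131.7, 194.6]
tcp_rot: [-3.141, -0.0, 1.745]
ft_force: [-0.5, 0.7, 0.1]
opening: 0.599
grip_force: 0.0
```

```bash
python3 - <<'E'
from h import *
delta((513.8,-251.6),50,100)
E
```

```text
turn -0.01
shift after turn [-368.  -120.2] 144.6
```

Request:
carry_out --pt "-40.9 -13.4 0 0 0.4" --pt "-40.9 -13.4 0 0 0.4" --pt "-40.9 -13.4 0 0 0.4" --pt "-40.9 -13.4 0 0 0.4" --pt "-40.9 -13.4 0 0 0.4" --pt "-40.9 -13.4 0 0 0.4" --pt "-40.9 -13.4 0 0 0.5" --pt "-40.9 -13.3 0 0 0.5" --pt "-40.8 -13.2 0 0 0.5" --pt "0 0 40 0 0.5" --pt "0 0 40 0 0.5" --pt "0 0 40 0 0.5"

```text
t: 41.75
eef_pos: [513.0, -251.9, 73.4]
tcp_rot: [3.141, 0.0, 1.739]
ft_force: [0.5, -0.1, -0.0]
opening: 0.501
grip_force: 0.0
```

Request:
carry_out --pt "0 0 20 0 0.5" --pt "0 0 0 0 0.5" --pt "0 0 0 0 0.5"

```text
t: 42.05
eef_pos: [513.4, -251.5, 55.0]
tcp_rot: [-3.142, -0.0, 1.742]
ft_force: [0.0, 0.2, 0.1]
opening: 0.5
grip_force: 0.0
```

```bash
python3 - <<'E'
from h import *
delta((513.8,-251.6),14,100); slatcheck()
E
```

```text
turn -0.2
shift after turn [-0.1  0.3] 41.0
164 37 [ 42.9 -11.4] [42.9 11.7]
180 37 [ 32.5 -11.5] [32.5 11.8]
196 27 [ 21.9 -11.7] [21.9 11.9]
212 26 [ 11.  -11.2] [11. 12.]
228 27 [ -0.1 -11.4] [-0.1 12.2]
244 26 [-11.7 -11.6] [-11.7  11.7]
far end [np.int64(252)] [np.float64(-17.6)]
```

Request:
carry_out --pt "0 0.3 20 -0.2 0.5" --pt "0 0 20.7 0 0.5" --pt "0 0 0 0 0.5" --pt "0 0 0 0 1" --pt "0 0 0 0 1" --pt "0 0 0 0 1" --pt "0 0 0 0 1" --pt "0 0 0 0 1" --pt "0 0 0 0 1" --pt "0 0 0 0 1" --pt "0 0 -30 0 1" --pt "0 0 -40 0 1"

```text
t: 43.3
eef_pos: [512.8, -251.0, 83.6]
tcp_rot: [-3.139, -0.002, 1.747]
ft_force: [0.1, 0.8, -0.4]
opening: 0.249
grip_force: 30.0
```

Request:
carry_out --pt "0 0 -40 0 1" --pt "0 0 -30 -7.9 1" --pt "0 0 0 -7.9 1" --pt "0 0 0 -7.9 1" --pt "0 0 0 -7.9 1" --pt "0 0 0 -8 1" --pt "0 0 0 -8 1" --pt "0 0 0 -8 1" --pt "0 0 0 -8 1" --pt "0 0 0 -8 1" --pt "0 0 0 0 1"

```text
t: 44.4
eef_pos: [513.5, -251.4, 154.1]
tcp_rot: [-3.142, 0.0, 2.999]
ft_force: [0.3, 0.5, -0.6]
opening: 0.25
grip_force: 30.0
```

```bash
python3 - <<'E'
from h import *
s=env.state();print(s["opening"],s["grip_force"])
delta(b2w(0,28),114,171.6)
E
```

```text
0.2503665957499468 29.99845862388611
turn 0.21
shift after turn [ 30.  415.6] 40.1
```

Request:
carry_out --pt "3 41.5 0 0.2 1" --pt "3 41.5 0 0 1" --pt "3 41.5 0 0 1" --pt "3 41.5 0 0 1" --pt "3 41.5 0 0 1" --pt "3 41.5 0 0 1" --pt "3 41.5 0 0 1" --pt "3 41.5 0 0 1" --pt "3 41.5 0 0 1" --pt "3 41.5 0 0 1" --pt "0 0 0 0 1" --pt "0 0 0 0 1"

```text
t: 45.6
eef_pos: [544.8, 164.1, 153.8]
tcp_rot: [-3.141, -0.0, 2.992]
ft_force: [-0.3, -1.4, -0.5]
opening: 0.249
grip_force: 30.0
```

```bash
python3 - <<'E'
from h import *
s,c=shot("side","s13");print(s["opening"],s["grip_force"])
delta(b2w(0,28),90,171.6)
im=cv2.imread("pics/s13.png")[120:240,190:350];cv2.imwrite("pics/s13c.png",cv2.resize(im,None,fx=5,fy=5))
E
```

```text
0.2494443868558815 29.99989539384842
turn -0.21
shift after turn [0.5 0.9] 63.9
```

View pics/s13c.png

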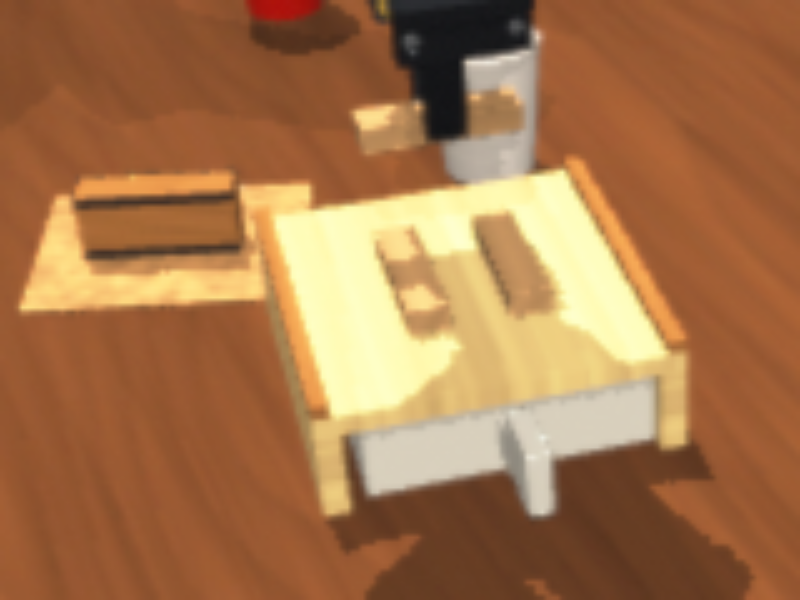

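The side view shows the first pair parallel to the rails at crop (412,282) and (512,262). The scraper is on the mat, the tray is shut, and slat 3 is held crosswise above. I'll lower it.

Request:
carry_out --pt "0.5 0.9 20 -0.2 1" --pt "0 0 20 0 1" --pt "0 0 15 0 1" --pt "0 0 7 0 1" --pt "0 0 1.5 0 1" --pt "0 0 0 0 1" --pt "0 0 0 0 1"

```text
t: 46.35
eef_pos: [545.1, 164.2, 91.2]
tcp_rot: [3.141, 0.001, 2.996]
ft_force: [-0.3, 0.1, 0.3]
opening: 0.249
grip_force: 30.0
```

Request:
carry_out --pt "0 0 0.4 0 1" --pt "0 0 0 0 0.64" --pt "0 0 0 0 0.64" --pt "0 0 0 0 0.64" --pt "0 0 -10 0 0.64" --pt "0 0 -30 0 0.64" --pt "0 0 -40 0 0.4" --pt "0 0 -40 0 0.4" --pt "0 0 0 0 0.4"

```text
t: 47.25
eef_pos: [546.5, 164.8, 215.8]
tcp_rot: [3.139, 0.008, 2.997]
ft_force: [0.3, -0.2, -0.2]
opening: 0.55
grip_force: 0.0
```

Request:
carry_out --pt "0 0 0 8 0.4" --pt "0 0 0 8 0.4" --pt "0 0 0 8 0.4" --pt "0 0 0 8 0.4" --pt "0 0 0 8 0.4" --pt "0 0 0 8 0.4" --pt "0 0 0 8 0.4" --pt "0 0 0 8 0.4" --pt "0 0 0 8 0.4" --pt "0 0 0 7.4 0.4" --pt "0 0 0 0 0.4"

```text
t: 48.35
eef_pos: [544.5, 164.4, 209.9]
tcp_rot: [-3.141, -0.0, 1.609]
ft_force: [-1.2, -0.6, -0.0]
opening: 0.601
grip_force: 0.0
```

```bash
python3 - <<'E'
from h import *
delta((529.9,-359.4),50,92.1)
E
```

```text
turn 0.09
shift after turn [-522.9  -33.8] 159.9
```

Request:
carry_out --pt "-43.6 -2.8 0 0 0.4" --pt "-43.6 -2.8 0 0 0.4" --pt "-43.6 -2.8 0 0 0.4" --pt "-43.6 -2.8 0 0 0.4" --pt "-43.6 -2.8 0 0 0.4" --pt "-43.6 -2.8 0 0 0.4" --pt "-43.6 -2.8 0 0 0.4" --pt "-43.6 -2.8 0 0 0.5" --pt "-43.6 -2.8 0 0 0.5" --pt "-43.6 -2.8 0 0 0.5" --pt "-43.5 -2.9 0 0 0.5" --pt "-43.5 -2.9 0 0 0.5"

```text
t: 49.55
eef_pos: [531.5, -361.2, 209.9]
tcp_rot: [-3.141, -0.0, 1.615]
ft_force: [1.0, 0.2, 0.5]
opening: 0.5
grip_force: 0.0
```

Request:
carry_out --pt "0 0 40 0 0.5" --pt "0 0 40 0 0.5" --pt "0 0 40 0 0.5" --pt "0 0 36 0 0.5" --pt "0 0 0 0 0.5" --pt "0 0 0 0 0.5"

```text
t: 50.15
eef_pos: [532.1, -359.6, 54.4]
tcp_rot: [-3.141, -0.0, 1.613]
ft_force: [0.1, 0.1, 0.8]
opening: 0.502
grip_force: 0.0
```

```bash
python3 - <<'E'
from h import *
delta((529.9,-359.4),14,92.1); slatcheck()
E
```

```text
turn 0.32
shift after turn [ 0.3 -2.2] 40.4
164 38 [ 43.2 -13.9] [43.1  9.8]
180 37 [ 32.8 -13.4] [32.7  9.9]
196 37 [ 22.2 -13.6] [22.2  9.9]
212 36 [ 11.4 -13.7] [11.4  9.4]
228 36 [  0.2 -14. ] [0.3 9.5]
244 35 [-11.3 -13.5] [-11.2   9.6]
far end [np.int64(160)] [np.float64(45.7)]
```

Request:
carry_out --pt "0.4 -2.1 20 0.3 0.5" --pt "0 0 20.2 0 0.5" --pt "0 0 0 0 0.5" --pt "0 0 0 0 1" --pt "0 0 0 0 1" --pt "0 0 0 0 1" --pt "0 0 0 0 1" --pt "0 0 0 0 1" --pt "0 0 0 0 1" --pt "0 0 0 0 1" --pt "0 0 -30 0 1" --pt "0 0 -40 0 1"

```text
t: 51.4
eef_pos: [529.1, -358.6, 83.1]
tcp_rot: [-3.139, -0.003, 1.606]
ft_force: [0.7, -0.7, 0.5]
opening: 0.252
grip_force: 30.0
```

Request:
carry_out --pt "0 0 -40 0 1" --pt "0 0 -30 -7.9 1" --pt "0 0 0 -7.9 1" --pt "0 0 0 -7.9 1" --pt "0 0 0 -7.9 1" --pt "0 0 0 -7.9 1" --pt "0 0 0 -8 1" --pt "0 0 0 -8 1" --pt "0 0 0 -8 1" --pt "0 0 0 -8 1" --pt "0 0 0 -8 1" --pt "0 0 0 0 1"

```text
t: 52.6
eef_pos: [529.8, -359.2, 154.0]
tcp_rot: [3.142, 0.0, 2.995]
ft_force: [-0.0, 0.3, -0.8]
opening: 0.252
grip_force: 30.0
```

```bash
python3 - <<'E'
from h import *
s=env.state();print(s["opening"],s["grip_force"])
delta(b2w(0,-28),114,171.6)
E
```

```text
0.25217135810593444 29.998320043087006
turn 0.02
shift after turn [ 61.9 463.8] 40.0
```

Request:
carry_out --pt "5.6 42.2 0 0 1" --pt "5.6 42.2 0 0 1" --pt "5.6 42.2 0 0 1" --pt "5.6 42.2 0 0 1" --pt "5.6 42.2 0 0 1" --pt "5.6 42.2 0 0 1" --pt "5.6 42.2 0 0 1" --pt "5.6 42.2 0 0 1" --pt "5.6 42.2 0 0 1" --pt "5.7 42.1 0 0 1" --pt "5.7 41.8 0 0 1" --pt "0 0 0 0 1"

```text
t: 53.8
eef_pos: [536.9, 112.5, 154.1]
tcp_rot: [3.141, 0.0, 2.993]
ft_force: [0.6, -1.4, -0.9]
opening: 0.25
grip_force: 30.0
```

Request:
carry_out --pt "0 0 0 0 1" --pt "0 0 0 0 1"

```text
t: 54.0
eef_pos: [537.3, 107.8, 153.9]
tcp_rot: [-3.142, 0.0, 2.991]
ft_force: [0.1, -0.1, -0.3]
opening: 0.245
grip_force: 30.0
```

```bash
python3 - <<'E'
from h import *
s=env.state();print(s["opening"],s["grip_force"])
delta(b2w(0,-28),90,171.6)
E
```

```text
0.24514417943434122 29.99977558851242
turn -0.24
shift after turn [1.1 0.8] 63.9
```

Request:
carry_out --pt "1 0.8 20 -0.2 1" --pt "0 0 20 0 1" --pt "0 0 15 0 1" --pt "0 0 7 0 1" --pt "0 0 1.7 0 1" --pt "0 0 0 0 1" --pt "0 0 0 0 1"

```text
t: 54.7
eef_pos: [536.8, 109.3, 90.7]
tcp_rot: [3.141, 0.001, 2.996]
ft_force: [0.4, -0.2, 0.4]
opening: 0.248
grip_force: 30.0
```

Request:
carry_out --pt "0 0 0.4 0 1" --pt "0 0 0 0 0.64" --pt "0 0 0 0 0.64" --pt "0 0 0 0 0.64" --pt "0 0 -10 0 0.64" --pt "0 0 -30 0 0.64" --pt "0 0 -40 0 0.4" --pt "0 0 -40 0 0.4"

```text
t: 55.5
eef_pos: [536.1, 109.5, 211.6]
tcp_rot: [-3.142, -0.0, 2.997]
ft_force: [0.8, -0.6, -0.4]
opening: 0.471
grip_force: 0.0
```

Request:
carry_out --pt "0 -45 0 0 0.4" --pt "0 -45 0 0 0.4" --pt "0 -45 0 0 0.4" --pt "0 -45 0 0 0.4" --pt "0 -45 0 0 0.4" --pt "0 -45 0 0 0.4" --pt "0 0 0 0 0.4" --pt "0 0 0 0 0.4"

```text
t: 56.3
eef_pos: [497.1, -158.4, 210.2]
tcp_rot: [3.141, 0.0, 2.994]
ft_force: [0.1, -0.2, 0.6]
opening: 0.6
grip_force: 0.0
```

```bash
python3 - <<'E'
from h import *
s,c=shot("side","s14");shot("top","t14")
a=cv2.imread("pics/s14.png")[120:240,190:350];b=cv2.imread("pics/t14.png")[145:290,150:350]
cv2.imwrite("pics/f14.png",np.hstack([cv2.resize(a,(400,300)),cv2.resize(b,(400,300))]))
E
```

```text
(no output)
```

View pics/f14.png

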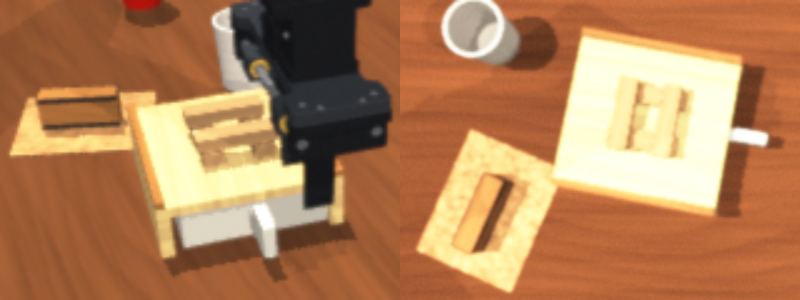

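The composite shows a two-layer crossed tower centred on the deck, at about (650,118) in the top half. The scraper is on the mat at (480,213), and the tray is shut with its fin tip at (768,137), as at the start. Nothing is being touched, so I'll hand in.

```bash
python3 -c "
from cell import env
print(env.job_done())"
```

```text
the job is handed in; nothing more can be done
None
```

I handed the job in at about 56 s of robot time, though the judge gave no verdict: all 3 caps went into the tray, the tray is home, the scraper is on the mat and the four-slat crossed tower stands mid-board, with the bottle and cup left alone.

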